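# Mix the bead batch and set out the wire

## Task

Get the next flower kit ready: put every loose pink bead from the bench into the white tub with the purple ones, and only then take the stirring rod from its wooden stand and stir the beads with it, its tip down among them near the tub's floor, at least three full turns anticlockwise as seen from above, in circles wide enough (a little over halfway out to the wall) to keep pushing the beads round. Put the rod back upright in its stand, fully home on its collar, and slide both wire spools off the post and lay them flat side by side on the floor of the shallow black tray (before or after the stirring). All beads must end up in the tub; leave the cutters, pink block and sponge where they are.

Things in the scene. Friction and masses are not known exactly. Their poses are not given: they have to be found in the camera images.
- tub: white plastic mixing tub, fixed to the bench, round, 119 mm across its rim (114 at the foot), 55 mm high, wall 4 mm, floor 5 mm thick (inner radius 53 mm at the floor, 55 mm at the rim). Origin: centre of its underside; z up, x and y along the world's
- stand: wooden block, fixed, 72 x 72 x 95 mm high, with an upright 22 mm bore through its middle for the stirrer. Origin: centre of its underside, on the bore's axis; its top is 95 mm above it
- stirrer: stirring rod: pale wooden rod 12 mm thick and 90 mm long below, black collar 36 mm across and 6 mm thick above it (90 to 96 mm from the lower end), red round grip 22 mm thick and 60 mm long at the top (96 to 156 mm). Origin: at the lower end; z along the rod towards the grip. It starts hanging upright in the stand, collar resting on the stand's top, lower end 5 mm above the bench; 60 g
- stirrer_tip (a point): point on the stirrer's axis, 2 mm above its lower end
- post: upright steel post 10 mm thick on a fixed round steel foot 72 mm across and 8 mm thick; the post's top is 62 mm above the bench. Origin: centre of the foot's underside, on the post's axis. The two spools are stacked on it
- tray: shallow black kit tray, fixed, 150 mm (its x) x 190 mm (its y) outside, 18 mm high, walls and floor 4 mm thick. Origin: centre of its underside
- spool1: spool of teal wire with white flanges, the lower one on the post at the start: 46 mm across, 22 mm high, bore 18 mm, 60 g. Origin: its very middle (in the bore, 11 mm from either face), z along its axis
- spool2: spool of copper wire with white flanges, the upper one on the post at the start: 46 mm across, 22 mm high, bore 18 mm, 60 g. Origin: its very middle (in the bore, 11 mm from either face), z along its axis
- pink1: chunky eight-sided pink bead, 20 mm across and 18 mm high, lying loose on the bench at the start; it may be absent. Origin: its very middle, 9 mm above its underside
- pink2: chunky eight-sided pink bead, 20 mm across and 18 mm high, lying loose on the bench at the start; it may be absent. Origin: its very middle, 9 mm above its underside
- pink3: chunky eight-sided pink bead, 20 mm across and 18 mm high, lying loose on the bench at the start; it may be absent. Origin: its very middle, 9 mm above its underside
- pink4: chunky eight-sided pink bead, 20 mm across and 18 mm high, lying loose on the bench at the start; it may be absent. Origin: its very middle, 9 mm above its underside
- purple1: purple bead, same shape as the pink ones, in the tub from the start. Origin: its very middle
- purple2: purple bead, same shape as the pink ones, in the tub from the start. Origin: its very middle
- purple3: purple bead, same shape as the pink ones, in the tub from the start. Origin: its very middle
- purple4: purple bead, same shape as the pink ones, in the tub from the start. Origin: its very middle
- purple5: purple bead, same shape as the pink ones, in the tub from the start. Origin: its very middle
- cutters: wire cutters with teal handles, 135 mm long, lying on the bench; not part of the job. Origin: at the pivot, handles to -x
- pinkblock: pink block 50 x 50 x 30 mm high; not part of the job. Origin: centre of its underside
- sponge: round pink sponge 72 mm across, 14 mm high; not part of the job. Origin: centre of its underside
Not all that is in view belongs to the job. Leave any green look-alike of the stirrer alone. What is shaped like the tub but orange is not meant.

How it is judged:
By the outcome, as a careful person would: the job done as asked, in the order asked, and still so for the second after the job is handed in, with the robot touching nothing.
Of pink1, pink2, pink3, pink4 only 2 to 4 are there at a start; the rules pass over those that are not, and their reading is None.
At some moment in a run one of pink1, pink2, pink3, pink4 may be knocked a few centimetres aside while the robot is not near it.
It also fails if it takes over 210 s, if anything falls off the work surface, if the arm or the gripper's body presses on something with over 40 N, if the wrist force passes 120 N, or if a joint passes its speed limit or range.

## Robot

A 7-joint arm with a two-finger parallel gripper is mounted at the origin on the work surface. World frame = base frame: x ahead of the robot, y to its left, z up, the work surface at z = 0. Lengths are in m, angles in rad, forces in N, time in s.
With the tool pointing down it reaches from about 0.425 to 0.975 m from the base axis. Payload 16.7 kg.
Tool frame: the origin (TCP) lies at the very end of the fingers, on their centre line; the grasp point (between the pads) lies 19 mm behind it (bot.tcp_to_grasp is the distance from the TCP to the grasp point, in m); z points along the fingers, y is the line along which they close (so a half turn about z gives the same grasp; the last joint's range is limited). The gripper opens to 85 mm and grips with 20 to 120 N. Pads are 22 mm wide; open, the fingers measure 114 mm over their backs; the gripper's body (76 mm by 85 mm) begins 54 mm behind the grasp point. The pads swing forward as they close: fully open they stand 13 mm farther back than shut.
Start: joints at [1.119, 0.426, 0.074, 1.606, -0.034, 1.111, -0.067], TCP at [0.201, -0.644, 0.196] pointing down, gripper open.
Joint ranges: [-2.85, 2.85], [-0.5, 2.14], [-1.23, 1.37], [0.21, 2.46], [-1.02, 4.16], [0.16, 2.05], [-2.73, 2.73]. Speed limits (rad/s): [1.89, 1.89, 2.39, 2.39, 3.01, 3.01, 3.01].

## Interface

Orientations are given as a unit quaternion [w, x, y, z].
In Python, from workcell import bot gives the robot as it stands.
- The arm moves only by the tool send_rows, never from a script. Its argument "increments" is a list of rows, each a list of 4 numbers: the shift along the tool's x, y, z in mm, then the turn about the tool's z in rad. A call has exactly 8 rows; each row is the pose to reach, as a shift and turn from the pose commanded when the call began, along the tool's axes at that moment; what a row does not reach only later rows make up. A row lasts 1/8 s, in which the tool goes at most 62.5 mm and 10.7 degrees, less where a joint would pass 70% of its speed; a pose out of reach is approached as far as the arm can. A call with a gripper value outside its range is refused whole. "grip" is the closure, from -1 (fully open) to 1 (shut), set as the call begins (left out, the last holds). The fingers move at their own pace and stop on an object; "grip_force" is the grip in N (left out, the last holds). Time passes only in rows, so rows that repeat a pose let the fingers close, or fill a call up. It gives the time, the measured TCP pose, the force, the opening and the grip force at its end, in the units of the state.
- bot.read_state(): the state, without advancing time (a new reading comes with each control period).
- bot.read_camera(name): name is "scene" or "top" or "wrist"; returns the picture (384x512x3 uint8, blue, green, red); there is no depth.
- bot.get_calibration(name): a dict with "vertical_fov" (degrees; the focal length in pixels is half the picture's height over the tangent of half this angle, whatever the lens; pixels are square), "cx", "cy" (the principal point, pixels), "R" (3x3) and "t" (3): a world point X has camera coordinates R X + t. Camera axes: x right, y down, z forward; pixel columns grow to the right and rows downward; lengths in m; the calibration is good to about 2 mm. A picture is of the moment at which its call begins: read the wrist's pose just before it. get_calibration takes no time and is no camera call; for the wrist camera it gives the pose at the moment of the call.
- bot.hand_in(): hands the job in; it is judged then, once.
Trained networks look in the newest picture that a camera, given by its name, has taken for a name from the list of things; names that differ only in an ending like _2 or _b are one class to them, and where a whole thing is asked for, a point or a joint stands for the part that bears it (a point fixed in the world has none). Each returns a list of dicts, best first, with "conf" (0 to 1); they miss things now and then, are a little off and sometimes report something else, mostly with a low value. They report only what shows in the picture. A call takes as long as a camera call. They do not tell look-alikes from the thing itself.
- bot.find_in(camera, label): "location" ([x, y, z] in m, in the coordinates of the camera as it stood for that picture, good to about 4 mm: the middle of the surface that is visible of it).
- bot.pinpoint(camera, label): "location" ([x, y, z] in m, in the coordinates of the camera as it stood for that picture, good to about 4 mm: a listed point, or the origin of a listed thing).
The state is a dict: "time_s": time; "qpos": joint angles; "dq": joint speeds; "tau": joint torques, N m; "eef_pos": TCP position; "ee_rot": TCP orientation; "wrist_force": force on the tool from outside, world axes, zero at the start; "wrist_torque": the same for the moment, N m; "opening": opening from 0.0 (shut) to 1.0 (fully open); "finger_force": force on a finger pad.
Only numpy, scipy, OpenCV 4.12 (cv2) and the standard library are available. Lean on these libraries where they do the work, as an engineer would, in place of code of your own. Each camera call takes 0.05 s, during which the arm holds its last target. There are 200 camera calls.

## Working session

There is one attempt and no reset: what is moved stays moved. The work goes in short steps, Python scripts to look and compute and a tool call to move; the robot and the scene stay as the last step left them, time stands still between calls to the robot, and variables do not carry over. Pictures are saved under pics/ and viewed, at most 14 in all, crops included, and the job is handed in when it is done.

Besides the shell and the picture viewer there is one more tool, called after ">>>" as name(argument=value, ...), one argument or row to a line, values as JSON. send_rows: Moves the arm, as the interface text tells. Its arguments: {"type":"object","properties":{"increments":{"type":"array","items":{"type":"array","items":{"type":"number"}}},"grip":{"type":"number"},"grip_force":{"type":"number"}},"required":["increments"]}

```bash
mkdir -p pics; cat > h.py <<'E'
import numpy as np, cv2
from workcell import bot
def world(cal,p): return np.array(cal["R"]).T@(np.array(p)-np.array(cal["t"]))
def see(cam,labels,fn="pinpoint",n=4,mc=0.2):
    cal=bot.get_calibration(cam); im=bot.read_camera(cam)
    for l in labels:
        for d in getattr(bot,fn)(cam,l)[:n]:
            if d["conf"]>mc:
                w=world(cal,d["location"]); c=np.array(d["location"]); f=192/np.tan(np.radians(cal["vertical_fov"])/2)
                print(cam,l,round(d["conf"],2),np.round(w*1000).astype(int),"px",int(cal["cx"]+f*c[0]/c[2]),int(cal["cy"]+f*c[1]/c[2]))
    return im,cal
def ray(cal,u,v,z):
    f=192/np.tan(np.radians(cal["vertical_fov"])/2); R=np.array(cal["R"]);t=np.array(cal["t"])
    c=-R.T@t; d=R.T@np.array([(u-cal["cx"])/f,(v-cal["cy"])/f,1]); return c+d*(z-c[2])/d[2]
def st():
    s=bot.read_state(); print(round(s["time_s"],2),np.round(np.array(s["eef_pos"])*1000,1),np.round(s["ee_rot"],3),"F",np.round(s["wrist_force"],1),"op",round(s["opening"],3),"ff",np.round(s["finger_force"],1),"q",np.round(s["qpos"],2)); return s
E
python3 - <<'E'
from h import *
st()
L=["tub","stand","stirrer","post","tray","spool1","pink1","purple1","cutters","pinkblock","sponge"]
a,_=see("top",L); b,_=see("scene",L)
cv2.imwrite("pics/top.png",a);cv2.imwrite("pics/scene.png",b)
E
```

```text
0.0 [ 201.1 -643.9  195. ] [-0.001  0.989  0.151 -0.   ] F [-1.1  0.7  0.6] op 1.001 ff 0.0 q [ 1.12  0.43  0.07  1.61 -0.03  1.11 -0.07]
top tub 0.82 [547 -27   0] px 262 205
top tub 0.63 [ 347 -101    0] px 281 291
top stand 0.81 [ 611 -203   -1] px 335 191
top stirrer 0.91 [ 694 -279    0] px 368 165
top stirrer 0.73 [ 610 -200    4] px 334 191
top stirrer 0.69 [ 421 -237    8] px 341 269
top post 0.71 [ 443 -152    7] px 307 254
top post 0.63 [428 195  -4] px 167 238
top post 0.31 [578 -28  14] px 265 191
top tray 0.84 [595 304   1] px 138 167
top spool1 0.63 [431 189  15] px 168 236
top spool1 0.34 [ 611 -201    3] px 334 190
top pink1 0.63 [ 444 -153    8] px 308 253
top pink1 0.56 [ 423 -319    5] px 375 273
top pink1 0.41 [ 422 -234    7] px 340 268
top purple1 0.61 [520 -52  12] px 271 216
top purple1 0.46 [557   2  13] px 252 198
top purple1 0.45 [520 -10  12] px 254 213
top purple1 0.39 [581 -25  14] px 264 190
top cutters 0.96 [663  69  -2] px 233 156
top cutters 0.21 [ 418 -233    7] px 339 270
top pinkblock 0.59 [424  71   2] px 215 247
top sponge 0.73 [729 -50   2] px 
[... 356 characters left out ...]
2
scene post 0.47 [428 195  -1] px 275 143
scene tray 0.66 [594 301  -2] px 353 151
scene spool1 0.86 [428 189  39] px 275 132
scene spool1 0.66 [428 186  20] px 274 138
scene pink1 0.66 [426  74   2] px 244 167
scene pink1 0.48 [ 441 -156    5] px 176 231
scene pink1 0.41 [ 428 -322    9] px 104 282
scene pink1 0.4 [ 421 -237    4] px 139 251
scene purple1 0.52 [558 -60  15] px 250 230
scene purple1 0.48 [554   7  13] px 268 210
scene purple1 0.46 [519 -11  14] px 251 206
scene purple1 0.46 [519 -50  15] px 239 216
scene cutters 0.96 [663  67  -4] px 325 224
scene pinkblock 0.85 [431  73   4] px 245 168
scene pinkblock 0.31 [665  69  -1] px 326 224
scene sponge 0.91 [726 -52   0] px 319 280
```

```bash
python3 -c "
import cv2
for n in ['top','scene']: cv2.imwrite(f'pics/{n}2.png',cv2.resize(cv2.imread(f'pics/{n}.png'),(800,600)))"
```

```text
(no output)
```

View pics/top2.png

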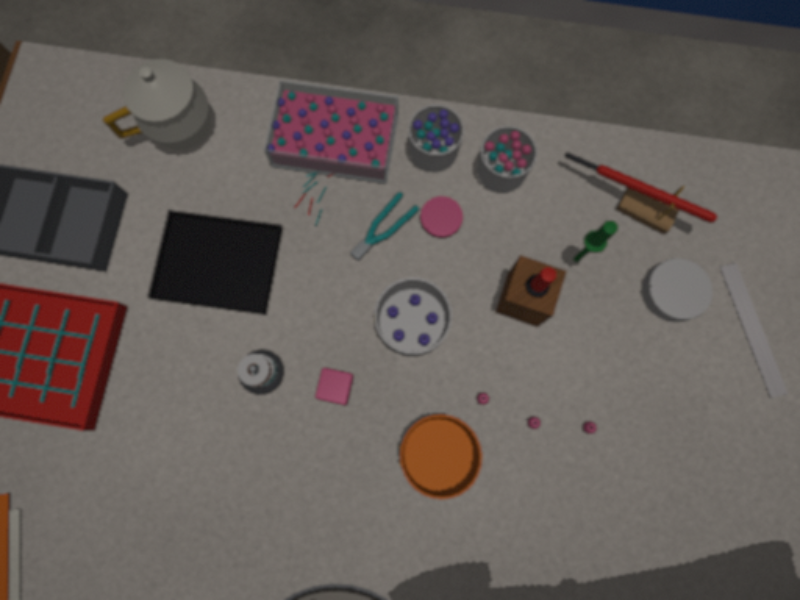

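View pics/scene2.png

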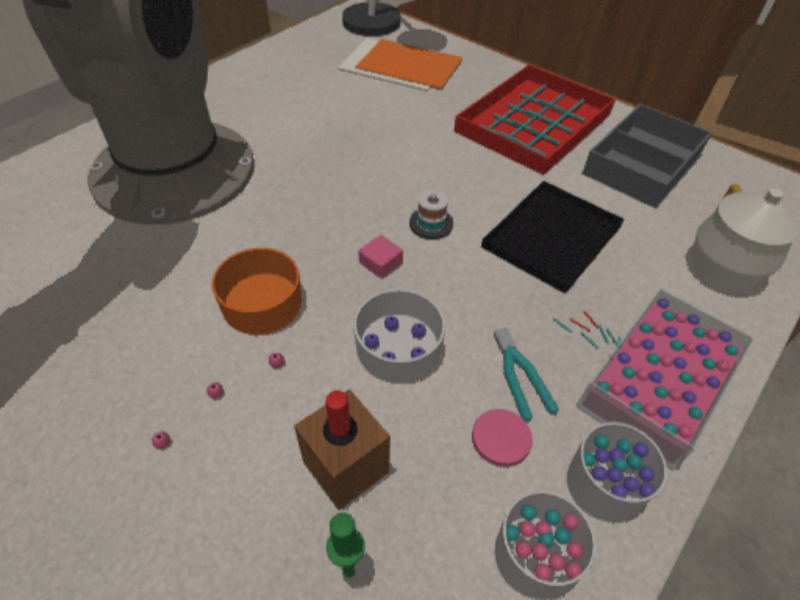

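Three loose pink beads show: (482,398), (534,423) and (590,427) in the enlarged top picture. The tub meant is the white one with purple beads at (411,320), not the orange one at (440,455). The stirrer meant is the red-gripped rod in the wooden stand at (535,285); the green one at (600,237) is a decoy, and so is the red tool on the rack at (650,190). I'll move the wrist camera over the beads for a closer look.

>>> send_rows(
  increments=[
    [40,-40,-20,0.05],
    [85,-80,-55,0.1],
    [130,-122,-55,0.15],
    [175,-165,-55,0.2],
    [220,-207,-55,0.25],
    [265,-250,-55,0.303],
    [305,-290,-55,0.303],
    [341,-322,-55,0.303],
  ],
  grip=-0.1,
)

```text
time_s: 2.2
eef_pos: [0.4316, -0.2329, 0.2511]
ee_rot: [0.0, 1.0, 0.001, 0.0]
wrist_force: [0.5, -0.7, 0.6]
opening: 0.552
finger_force: 0.0
```

```bash
python3 - <<'E'
from h import *
st()
a,c=see("wrist",["pink1","tub","stand","stirrer"])
c=bot.get_calibration("wrist");print(c["vertical_fov"],-np.array(c["R"]).T@c["t"])
cv2.imwrite("pics/w1.png",a)
E
```

```text
2.2 [ 431.6 -232.9  251.1] [0.    1.    0.001 0.   ] F [ 0.5 -0.7  0.6] op 0.552 ff 0.0 q [ 0.54  0.08 -0.18  1.93  0.02  1.13 -1.22]
wrist pink1 0.65 [ 425 -324   10] px 316 158
wrist pink1 0.54 [ 417 -235   10] px 259 162
wrist pink1 0.52 [ 439 -162   10] px 212 149
wrist pink1 0.29 [553 -56  14] px 133 69
wrist tub 0.66 [518 -49  14] px 132 95
wrist tub 0.61 [ 351 -100    1] px 180 199
wrist tub 0.58 [549 -33  -2] px 122 73
wrist stand 0.8 [ 613 -196    0] px 232 24
wrist stirrer 0.58 [ 610 -199    8] px 233 24
wrist stirrer 0.22 [554 -58  14] px 134 68
70.94352072225567 [ 0.51250557 -0.23560911  0.42872957]
```

View pics/w1.png

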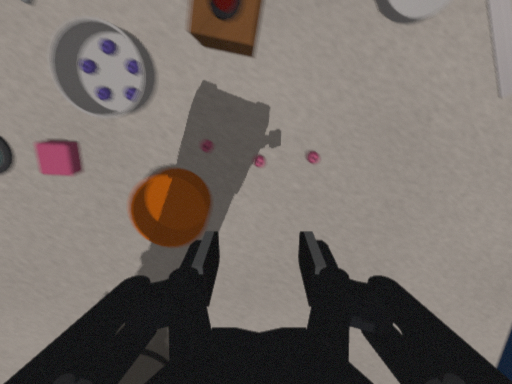

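The wrist view shows three loose beads at (207,146), (259,161) and (313,157), with no fourth one. I'll refine their positions from colour blobs in two views.

```bash
cat >> h.py <<'E'
def blobs(im,cal,lo,hi,z,amin=15,amax=1500):
    h=cv2.cvtColor(im,cv2.COLOR_BGR2HSV); m=cv2.inRange(h,lo,hi)
    n,_,s,c=cv2.connectedComponentsWithStats(m)
    for i in range(1,n):
        if amin<=s[i,4]<=amax: print("px",np.round(c[i],1),"area",s[i,4],np.round(ray(cal,*c[i],z)*1000,1))
PINK=((155,60,50),(175,255,255))
E
python3 - <<'E'
from h import *
a,c=see("wrist",[]); print("wrist"); blobs(a,c,*PINK,.010)
a,c=see("top",[]); print("top"); blobs(a,c,*PINK,.012,5)
st()
E
```

```text
wrist
px [ 59.1 158. ] area 1445 [424.   78.9  10. ]
px [207. 146.] area 129 [ 442.8 -155.6   10. ]
px [313.2 157.4] area 124 [ 424.7 -322.    10. ]
px [259.5 161.4] area 122 [ 418.3 -237.4   10. ]
top
px [330.4  93.9] area 223 [ 870.9 -159.1   12. ]
px [313.   92.9] area 36 [ 866.5 -113.    12. ]
px [323.5 103.1] area 61 [ 841.5 -144.    12. ]
px [282.1 138.2] area 578 [726.9 -49.5  12. ]
px [213.6 246.7] area 445 [424.9  75.7  12. ]
px [308.6 254.7] area 50 [ 441.9 -154.    12. ]
px [341.4 270.1] area 50 [ 418.2 -235.5   12. ]
px [377.1 273.1] area 53 [ 424.5 -320.4   12. ]
2.55 [ 430.3 -236.2  250.7] [ 0.     1.    -0.001 -0.   ] F [ 0.3 -0.7 -0.4] op 0.548 ff 0.0 q [ 0.54  0.08 -0.18  1.93  0.02  1.13 -1.22]
```

>>> send_rows(
  increments=[
    [-12,0,50,0],
    [-12,0,105,0],
    [-12,0,160,0],
    [-12,0,205,0],
    [-12,0,232,0],
    [-12,0,246,0],
    [-12,0,246,0],
    [-12,0,246,0],
  ],
  grip=-0.1,
  grip_force=30,
)

```text
time_s: 3.55
eef_pos: [0.4193, -0.2358, 0.0057]
ee_rot: [0.0, 1.0, -0.0, 0.001]
wrist_force: [0.6, 0.3, 0.1]
opening: 0.555
finger_force: 0.0
```

>>> send_rows(
  increments=[
    [0,0,0,0],
    [0,0,0,0],
    [0,0,0,0],
    [0,0,0,0],
    [0,0,-10,0],
    [0,0,-40,0],
    [0,0,-85,0],
    [0,0,-106,0],
  ],
  grip=1,
)

```text
time_s: 4.55
eef_pos: [0.4196, -0.2356, 0.1136]
ee_rot: [0.001, 1.0, -0.0, 0.001]
wrist_force: [0.6, -0.1, -0.4]
opening: -0.004
finger_force: 0.0
```

The fingers shut on nothing, so I'll look.

```bash
python3 - <<'E'
from h import *
st()
a,c=see("wrist",["pink1"]); blobs(a,c,*PINK,.010)
cv2.imwrite("pics/w2.png",a)
b,c=see("top",[]); blobs(b,c,*PINK,.012,5)
E
```

```text
4.55 [ 419.6 -235.6  113.6] [ 0.001  1.    -0.     0.001] F [ 0.6 -0.1 -0.4] op -0.004 ff 0.0 q [ 0.54  0.22 -0.18  2.1   0.05  0.82 -1.25]
wrist pink1 0.74 [ 441 -159    7] px 186 158
wrist pink1 0.7 [ 419 -239    7] px 261 178
wrist pink1 0.57 [ 425 -324   10] px 340 173
px [182.5 157.8] area 291 [ 442.4 -155.2   10. ]
px [338.3 174. ] area 276 [ 424.4 -322.2   10. ]
px [259.5 179.6] area 259 [ 418.2 -236.9   10. ]
px [  1.  187.3] area 52 [409.7  46.8  10. ]
px [330.4  93.9] area 225 [ 870.7 -159.2   12. ]
px [313.   92.9] area 36 [ 866.5 -113.    12. ]
px [323.5 103.1] area 61 [ 841.5 -144.    12. ]
px [282.1 138.3] area 581 [726.7 -49.6  12. ]
px [213.5 246.7] area 445 [424.9  75.9  12. ]
px [308.7 254.7] area 50 [ 442.1 -154.2   12. ]
px [340.8 271.9] area 23 [ 413.7 -234.7   12. ]
```

View pics/w2.png

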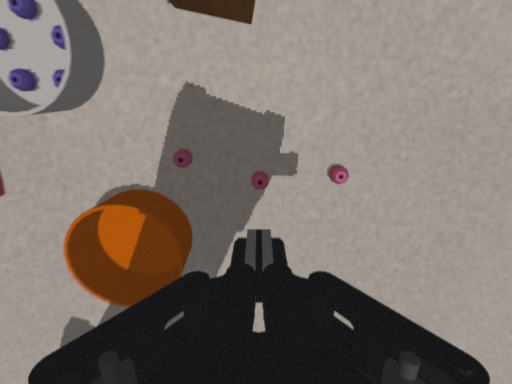

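The bead hasn't moved, so the fingers were still closing when I lifted. I'll retry with a narrower opening and a full hold.

>>> send_rows(
  increments=[
    [-1,1,0,0],
    [-1,1,0,0],
    [-1,1,0,0],
    [-1,1,40,0],
    [-1,1,80,0],
    [-1,1,100,0],
    [-1,1,107,0],
    [-1,1,107,0],
  ],
  grip=0,
)

```text
time_s: 5.7
eef_pos: [0.4177, -0.2362, 0.0037]
ee_rot: [-0.0, 1.0, -0.0, -0.0]
wrist_force: [0.1, -0.4, -0.9]
opening: 0.497
finger_force: 0.0
```

>>> send_rows(
  increments=[
    [0,0,0,0],
    [0,0,0,0],
    [0,0,0,0],
    [0,0,0,0],
    [0,0,0,0],
    [0,0,0,0],
    [0,0,0,0],
    [0,0,0,0],
  ],
  grip=1,
)

```text
time_s: 6.7
eef_pos: [0.4177, -0.2362, 0.0037]
ee_rot: [-0.0, 1.0, -0.0, -0.0]
wrist_force: [-0.3, -0.6, 0.8]
opening: 0.004
finger_force: 0.0
```

```bash
python3 - <<'E'
from h import *
st()
a,c=see("wrist",["pink1"]); blobs(a,c,*PINK,.010)
cv2.imwrite("pics/w3.png",a)
E
```

```text
6.7 [ 417.7 -236.2    3.7] [-0.  1. -0. -0.] F [-0.3 -0.6  0.8] op 0.004 ff 0.0 q [ 0.52  0.4  -0.16  2.18  0.11  0.57 -1.3 ]
wrist pink1 0.83 [ 441 -157    8] px 141 190
wrist pink1 0.66 [ 425 -321    7] px 379 210
wrist pink1 0.56 [ 418 -239    7] px 262 220
px [138.6 187.7] area 730 [ 443.1 -155.9   10. ]
px [381.6 212.3] area 707 [ 425.1 -321.5   10. ]
px [259.5 218. ] area 516 [ 420.8 -237.    10. ]
```

View pics/w3.png

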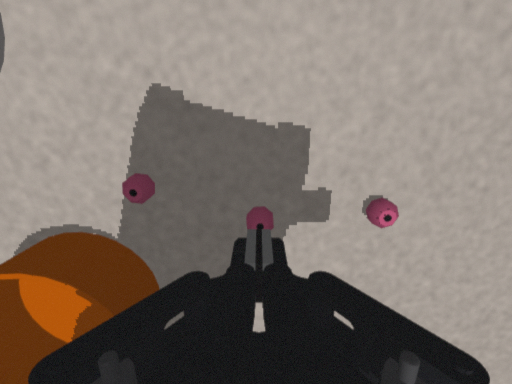

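```bash
python3 - <<'E'
from h import *
s=st();c=bot.get_calibration("wrist");R=np.array(c["R"]);t=np.array(c["t"]);f=192/np.tan(np.radians(c["vertical_fov"])/2)
print(-R.T@t);print(R)
for d in [(0,0,0),(0,0,.019),(0,0,-.005),(-.011,0,0),(.011,0,0),(.011,0,.02),(0,0,.05)]:
    p=R@(np.array(s["eef_pos"])+d)+t; print(d,p,c["cx"]+f*p[0]/p[2],c["cy"]+f*p[1]/p[2])
E
```

```text
6.8 [ 417.7 -236.2    3.7] [-0.  1. -0. -0.] F [-0.6  0.3 -0.3] op 0.0 ff 0.0 q [ 0.52  0.4  -0.16  2.18  0.11  0.57 -1.3 ]
[ 0.49967518 -0.23632351  0.18165068]
[[-5.58097942e-04 -9.99999815e-01  2.42053307e-04]
 [-9.48510991e-01  6.06030990e-04  3.16743640e-01]
 [-3.16743728e-01 -5.28162487e-05 -9.48511153e-01]]
(0, 0, 0) [-9.72642593e-05  2.13485317e-02  1.94735001e-01] 258.37059529309806 218.25493967969695
(0, 0, 0.019) [-9.26652465e-05  2.73666609e-02  1.76713289e-01] 258.3638826217647 230.44403547527688
(0, 0, -0.005) [-9.84745258e-05  1.97648135e-02  1.99477557e-01] 258.3721601944189 215.41333889772488
(-0.011, 0, 0) [-9.11251819e-05  3.17821526e-02  1.98219182e-01] 258.3813062722157 231.91894321541852
(0.011, 0, 0) [-1.03403337e-04  1.09149109e-02  1.91250820e-01] 258.3594940517053 204.0930782873057
(0.011, 0, 0.02) [-9.85622705e-05  1.72497837e-02  1.72280597e-01] 258.3510238941832 215.69443497655945
(0, 0, 0.05) [-8.51615939e-05  3.71857138e-02  1.47309443e-01] 258.34940434396145 256.7341823235261
```

View scene.

```bash
python3 - <<'E'
from h import *
out=[]
for n in ["scene","top"]:
    c=bot.get_calibration(n);im=bot.read_camera(n);R=np.array(c["R"]);t=np.array(c["t"]);f=192/np.tan(np.radians(c["vertical_fov"])/2)
    p=R@np.array([.4177,-.2362,.0037])+t;u,v=c["cx"]+f*p[0]/p[2],c["cy"]+f*p[1]/p[2];print(n,u,v)
    x,y=int(u)-40,int(v)-35
    k=im[max(y,0):y+60,max(x,0):x+80]; k=cv2.resize(k,(400,300),interpolation=cv2.INTER_CUBIC)
    cv2.drawMarker(k,(int((u-x)*5),int((v-y)*5)),(0,255,0),0,10,1); out.append(k)
cv2.imwrite("pics/c1.png",np.hstack(out))
E
```

```text
scene 138.60609608339323 250.45820688158918
top 340.78901981077115 270.34527080005114
```

View pics/c1.png

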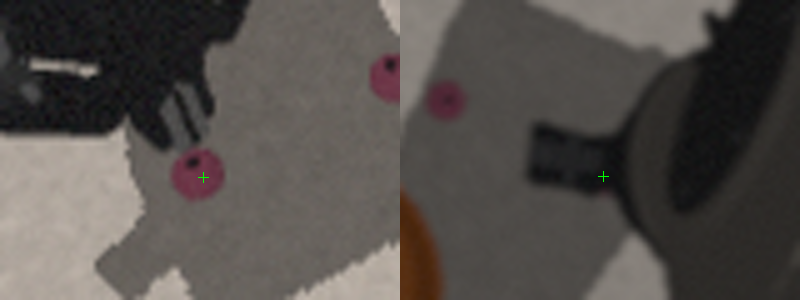

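The scene crop shows the shut fingertips ending above the bead's top at (190,150), with the bead at (197,172). The real fingertips therefore sit higher than the reported TCP. I'll open and descend gently, watching the force.

>>> send_rows(
  increments=[
    [0,0,0,0],
    [0,0,0,0],
    [0,0,0,0],
    [0,0,0,0],
    [0,0,2,0],
    [0,0,4,0],
    [0,0,6,0],
    [0,0,8,0],
  ],
  grip=0,
)

```text
time_s: 7.9
eef_pos: [0.4177, -0.2362, -0.0045]
ee_rot: [-0.0, 1.0, -0.0, -0.0]
wrist_force: [0.8, -0.9, -0.2]
opening: 0.498
finger_force: 0.0
```

```bash
python3 - <<'E'
from h import *
st()
im=bot.read_camera("scene"); k=cv2.resize(im[205:280,85:185],(800,600),interpolation=cv2.INTER_CUBIC)
cv2.imwrite("pics/c2.png",k)
E
```

```text
7.9 [ 417.7 -236.2   -4.5] [-0.  1. -0. -0.] F [ 0.8 -0.9 -0.2] op 0.498 ff 0.0 q [ 0.51  0.41 -0.16  2.18  0.12  0.56 -1.3 ]
```

View pics/c2.png

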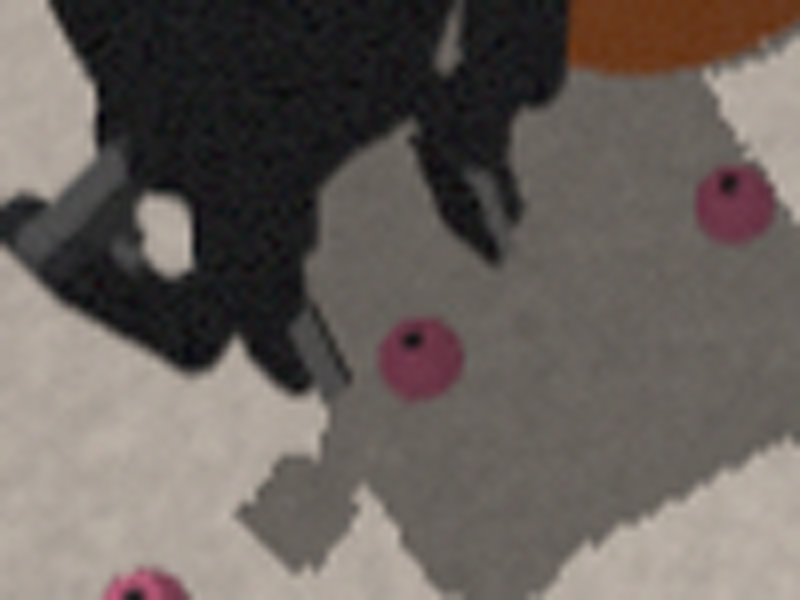

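Both tips straddle the bead, tips at (325,385) and (495,260), and are still about 16 mm above the bench. I'll go 9 mm lower and close.

>>> send_rows(
  increments=[
    [0,0,2,0],
    [0,0,4,0],
    [0,0,6,0],
    [0,0,8,0],
    [0,0,9,0],
    [0,0,9,0],
    [0,0,9,0],
    [0,0,9,0],
  ],
)

```text
time_s: 8.95
eef_pos: [0.4178, -0.2363, -0.0132]
ee_rot: [-0.0, 1.0, -0.0, 0.0]
wrist_force: [-0.1, 0.2, -0.8]
opening: 0.503
finger_force: 0.0
```

>>> send_rows(
  increments=[
    [0,0,0,0],
    [0,0,0,0],
    [0,0,0,0],
    [0,0,0,0],
    [0,0,0,0],
    [0,0,0,0],
    [0,0,0,0],
    [0,0,0,0],
  ],
  grip=1,
)

```text
time_s: 9.95
eef_pos: [0.4178, -0.2362, -0.0133]
ee_rot: [-0.0, 1.0, -0.0, 0.0]
wrist_force: [0.6, -0.3, 0.3]
opening: -0.001
finger_force: 0.0
```

```bash
python3 - <<'E'
from h import *
st()
im=bot.read_camera("scene"); k=cv2.resize(im[205:280,90:170],(400,375),interpolation=cv2.INTER_CUBIC)
w,c=see("wrist",[]); blobs(w,c,*PINK,.01)
cv2.imwrite("pics/c3.png",np.hstack([k,cv2.resize(w[150:300,180:340],(400,375))]))
E
```

```text
9.95 [ 417.8 -236.2  -13.3] [-0.  1. -0.  0.] F [ 0.6 -0.3  0.3] op -0.001 ff 0.0 q [ 0.51  0.43 -0.15  2.18  0.13  0.54 -1.31]
px [127.  196.3] area 893 [ 443.2 -156.    10. ]
px [393.2 223. ] area 858 [ 425.1 -321.5   10. ]
px [260.1 224.7] area 357 [ 424.  -237.4   10. ]
```

View pics/c3.png

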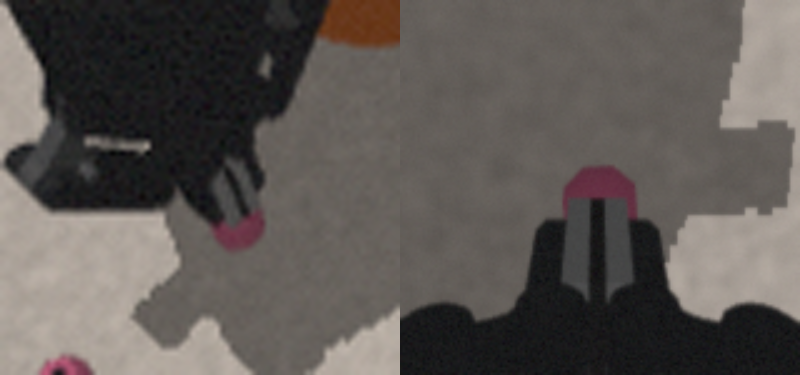

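```bash
python3 - <<'E'
from h import *
a=bot.get_calibration("scene");b=bot.get_calibration("wrist")
for z in range(-10,60,5): print(z,np.round(ray(a,137,249.4,z/1e3)*1e3,1)[:2],np.round(ray(b,259.4,229.2,z/1e3)*1e3,1)[:2], "bead", np.round(ray(a,138.5,250.5,z/1e3)*1e3,1)[:2])
print(-np.array(a["R"]).T@a["t"])
st()
E
```

```text
-10 [ 404.7 -233.7] [ 410.6 -237. ] bead [ 409.  -233.3]
-5 [ 407.8 -234.8] [ 413.2 -236.9] bead [ 412.1 -234.5]
0 [ 411.  -235.9] [ 415.7 -236.9] bead [ 415.3 -235.6]
5 [ 414.2 -237.1] [ 418.3 -236.9] bead [ 418.4 -236.7]
10 [ 417.4 -238.2] [ 420.8 -236.9] bead [ 421.6 -237.8]
15 [ 420.6 -239.3] [ 423.4 -236.9] bead [ 424.7 -238.9]
20 [ 423.8 -240.4] [ 425.9 -236.9] bead [ 427.9 -240. ]
25 [ 426.9 -241.5] [ 428.5 -236.8] bead [ 431.  -241.1]
30 [ 430.1 -242.6] [ 431.  -236.8] bead [ 434.2 -242.3]
35 [ 433.3 -243.7] [ 433.6 -236.8] bead [ 437.3 -243.4]
40 [ 436.5 -244.8] [ 436.1 -236.8] bead [ 440.5 -244.5]
45 [ 439.7 -245.9] [ 438.7 -236.8] bead [ 443.6 -245.6]
50 [ 442.9 -247. ] [ 441.2 -236.7] bead [ 446.8 -246.7]
55 [ 446.1 -248.2] [ 443.8 -236.7] bead [ 450.  -247.8]
[ 0.81653896 -0.37736194  0.63663853]
10.05 [ 417.7 -236.2  -13.3] [-0.  1. -0.  0.] F [-0.2  0.3  0.5] op 0.002 ff 0.0 q [ 0.51  0.43 -0.15  2.18  0.13  0.54 -1.31]
```

>>> send_rows(
  increments=[
    [0,0,0,0],
    [0,0,0,0],
    [0,0,0,0],
    [0,0,0,0],
    [0,0,3,0],
    [0,0,6,0],
    [0,0,9,0],
    [0,0,9,0],
  ],
  grip=0,
)

```text
time_s: 11.05
eef_pos: [0.4176, -0.2362, -0.0226]
ee_rot: [-0.0, 1.0, -0.0, -0.0]
wrist_force: [0.4, -0.4, -0.4]
opening: 0.497
finger_force: 0.0
```

>>> send_rows(
  increments=[
    [0,0,0,0],
    [0,0,0,0],
    [0,0,0,0],
    [0,0,0,0],
    [0,0,0,0],
    [0,0,0,0],
    [0,0,0,0],
    [0,0,0,0],
  ],
  grip=1,
)

```text
time_s: 12.05
eef_pos: [0.418, -0.2363, -0.0219]
ee_rot: [0.0, 1.0, -0.0, 0.0]
wrist_force: [-1.1, 2.4, 7.7]
opening: 0.171
finger_force: 25.0
```

```bash
python3 - <<'E'
from h import *
print(bot.tcp_to_grasp)
st()
w,c=see("wrist",[]); blobs(w,c,*PINK,.01)
E
```

```text
0.0187
12.05 [ 418.  -236.3  -21.9] [ 0.  1. -0.  0.] F [-1.1  2.4  7.7] op 0.171 ff 25.0 q [ 0.51  0.44 -0.15  2.19  0.13  0.52 -1.31]
px [120.4 201.8] area 996 [ 443.2 -156.1   10. ]
px [399.8 229.6] area 962 [ 425.2 -321.4   10. ]
px [258.4 238.3] area 742 [ 419.4 -236.3   10. ]
```

The pads pinched the bead near its top (14.5 mm opening). The true tips sit about 33–35 mm behind the reported TCP, so I'll go 8 mm lower.

>>> send_rows(
  increments=[
    [0,0,0,0],
    [0,0,0,0],
    [0,0,0,0],
    [0,0,2,0],
    [0,0,4,0],
    [0,0,6,0],
    [0,0,8,0],
    [0,0,8,0],
  ],
  grip=0.1,
)

```text
time_s: 13.1
eef_pos: [0.4176, -0.2362, -0.0305]
ee_rot: [-0.0, 1.0, -0.0, -0.0]
wrist_force: [0.3, 0.6, -0.2]
opening: 0.449
finger_force: 0.0
```

>>> send_rows(
  increments=[
    [0,0,0,0],
    [0,0,0,0],
    [0,0,0,0],
    [0,0,0,0],
    [0,0,0,0],
    [0,0,0,0],
    [0,0,0,0],
    [0,0,0,0],
  ],
  grip=1,
)

```text
time_s: 14.1
eef_pos: [0.4178, -0.2363, -0.0302]
ee_rot: [0.0, 1.0, -0.0, 0.0]
wrist_force: [-1.2, 1.5, 4.5]
opening: 0.213
finger_force: 29.4
```

>>> send_rows(
  increments=[
    [0,0,-50,0],
    [10,-15,-100,0],
    [40,-65,-100,0],
    [70,-115,-100,0],
    [100,-160,-100,0],
    [122,-195,-100,0],
    [129,-207,-100,0],
    [129,-207,-100,0],
  ],
)

```text
time_s: 15.1
eef_pos: [0.5466, -0.0289, 0.0694]
ee_rot: [-0.0, 1.0, 0.0, -0.0]
wrist_force: [-0.2, -0.9, -0.2]
opening: 0.206
finger_force: 29.5
```

```bash
python3 - <<'E'
from h import *
st()
w,c=see("wrist",["tub","pink1"]); blobs(w,c,*PINK,.01); print("purple"); blobs(w,c,(115,60,40),(150,255,255),.014)
t,c=see("top",[]); print("purple"); blobs(t,c,(115,60,40),(150,255,255),.014,5);blobs(t,c,*PINK,.01,5)
E
```

```text
15.1 [546.6 -28.9  69.4] [-0.  1.  0. -0.] F [-0.2 -0.9 -0.2] op 0.206 ff 29.5 q [ 0.15  0.38 -0.26  1.99  0.14  0.78 -1.76]
wrist tub 0.7 [552 -31  -3] px 260 181
wrist pink1 0.91 [546 -30 105] px 259 244
wrist pink1 0.78 [ 442 -158    9] px 380 284
px [286.6   4.7] area 528 [696.  -50.2  10. ]
px [258.6 245. ] area 909 [490.  -29.1  10. ]
px [144.  282.4] area 270 [445.4  91.2  10. ]
px [378.5 283.5] area 277 [ 444.2 -155.4   10. ]
px [154.3 321.1] area 113 [394.1  86.7  10. ]
purple
px [257.9 157.3] area 367 [579.7 -28.5  14. ]
px [222.8 183.8] area 356 [555.3   3.4  14. ]
px [292.3 184.2] area 349 [555.  -59.7  14. ]
px [240.2 219.7] area 320 [519.6 -11.7  14. ]
px [283. 220.] area 305 [519.3 -52.3  14. ]
purple
px [179.5  65. ] area 16 [891.6 254.7  14. ]
px [210.  64.] area 21 [907.4 173.5  14. ]
px [224.1  71.1] area 22 [892.3 132.   14. ]
px [193.  72.] area 21 [876.6 214.4  14. ]
px [285.9  81. ] area 160 [888.7 -36.8  14. ]
px [276.5  74.4] area 31 [904.3  -9.4  14. ]
px [176.3  79.4] area 19 [848.  254.5  14. ]
px [207.  79.] area 21 [862.  173.3  14. ]
px [238.2  78.1] area 21 [877.4  90.9  14. ]
px [267.   79.3] area 31 [886.1  14.   14. ]
px [189.9  86.8] area 21 [832.3 214.3  14. ]
px [221.1  86. ] area 22 [847.5 132.1  14. ]
px [277.1  89.2] area 56 [861.4 -16.9  14. ]
px [235.8  93.2] area 20 [832.7  90.   14. ]
px [173.1  93.8] area 14 [805.4 254.6  14. ]
px [204.  94.] area 21 [817.5 173.1  14. ]
px [218.3 100.6] area 18 [804.5 132.2  14. ]
px [330.4  93.9] area 226 [ 871.8 -159.4   10. ]
px [312.9  93. ] area 37 [ 867.3 -113.    10. ]
px [323.4 103.1] area 63 [ 842.6 -143.9   10. ]
px [213.6 246.8] area 444 [424.9  76.   10. ]
px [377.1 273.1] area 52 [ 424.6 -320.8   10. ]
```

>>> send_rows(
  increments=[
    [0,0,40,0],
    [0,0,65,0],
    [0,0,73,0],
    [0,0,73,0],
    [0,0,73,0],
    [0,0,73,0],
    [0,0,73,0],
    [0,0,73,0],
  ],
)

```text
time_s: 16.3
eef_pos: [0.5469, -0.0293, -0.003]
ee_rot: [-0.0, 1.0, -0.0, 0.0]
wrist_force: [-0.1, -0.2, 0.2]
opening: 0.21
finger_force: 29.5
```

>>> send_rows(
  increments=[
    [0,0,0,0],
    [0,0,0,0],
    [0,0,0,0],
    [0,0,0,0],
    [0,0,-10,0],
    [0,0,-40,0],
    [0,0,-73,0],
    [0,0,-73,0],
  ],
  grip=0.1,
)

```text
time_s: 17.3
eef_pos: [0.5485, -0.0293, 0.0727]
ee_rot: [0.0, 1.0, -0.0, 0.002]
wrist_force: [0.1, -0.2, -0.5]
opening: 0.453
finger_force: 0.0
```

>>> send_rows(
  increments=[
    [-40,50,0,0],
    [-85,100,0,0],
    [-104,126,0,0],
    [-104,126,0,0],
    [-104,126,50,0],
    [-104,126,85,0],
    [-104,126,102,0],
    [-104,126,102,0],
  ],
)

```text
time_s: 18.3
eef_pos: [0.4424, -0.1541, -0.0334]
ee_rot: [-0.001, 1.0, 0.001, -0.001]
wrist_force: [-0.1, -0.4, 1.0]
opening: 0.448
finger_force: 0.0
```

>>> send_rows(
  increments=[
    [0,0,0,0],
    [0,0,0,0],
    [0,0,0,0],
    [0,0,0,0],
    [0,0,0,0],
    [0,0,0,0],
    [0,0,0,0],
    [0,0,0,0],
  ],
  grip=1,
)

```text
time_s: 19.3
eef_pos: [0.4434, -0.1554, -0.0316]
ee_rot: [0.0, 1.0, -0.0, 0.001]
wrist_force: [-0.6, 0.7, 9.4]
opening: 0.209
finger_force: 29.9
```

>>> send_rows(
  increments=[
    [0,0,-50,0],
    [0,0,-100,0],
    [30,-40,-103,0],
    [65,-85,-103,0],
    [84,-123,-103,0],
    [84,-123,-103,0],
    [84,-123,-60,0],
    [84,-123,-32,0],
  ],
)

```text
time_s: 20.3
eef_pos: [0.5259, -0.0332, -0.0014]
ee_rot: [0.0, 1.0, -0.001, -0.0]
wrist_force: [-0.6, -0.7, -0.6]
opening: 0.21
finger_force: 29.7
```

>>> send_rows(
  increments=[
    [0,0,0,0],
    [0,0,0,0],
    [0,0,0,0],
    [0,0,0,0],
    [0,0,0,0],
    [0,0,-30,0],
    [0,0,-73,0],
    [0,0,-73,0],
  ],
  grip=0.1,
)

```text
time_s: 21.3
eef_pos: [0.5288, -0.0323, 0.0757]
ee_rot: [0.0, 1.0, -0.0, 0.003]
wrist_force: [0.4, 0.4, -0.2]
opening: 0.452
finger_force: 0.0
```

```bash
python3 - <<'E'
from h import *
s=st()
w,c=see("wrist",[]); blobs(w,c,*PINK,.01); print("purple"); blobs(w,c,(115,60,40),(150,255,255),.014)
t,c=see("top",[]); blobs(t,c,*PINK,.01,5)
t,c=see("scene",[]); blobs(t,c,*PINK,.01,5)
E
```

```text
21.3 [528.8 -32.3  75.7] [ 0.     1.    -0.     0.003] F [ 0.4  0.4 -0.2] op 0.452 ff 0.0 q [ 0.18  0.35 -0.29  2.03  0.14  0.78 -1.76]
px [255.3 171.9] area 354 [546.3 -29.4  10. ]
px [257.8 199.2] area 349 [519.1 -31.7  10. ]
px [156.5 268.2] area 1015 [441.6  75.3  10. ]
purple
px [253.6 136.2] area 359 [579.8 -28.1  14. ]
px [218.8 163.5] area 352 [555.2   3.7  14. ]
px [288.2 163.9] area 348 [554.8 -59.4  14. ]
px [236.2 200.5] area 328 [519.2 -11.2  14. ]
px [279.1 200.8] area 319 [518.9 -52.   14. ]
px [330.4  93.8] area 224 [ 872.1 -159.4   10. ]
px [313.   92.9] area 36 [ 867.6 -113.1   10. ]
px [323.5 103.2] area 62 [ 842.4 -144.4   10. ]
px [213.7 246.7] area 451 [425.1  75.8  10. ]
px [377.2 273.1] area 52 [ 424.6 -321.2   10. ]
px [238.  172.3] area 9 [429.7  47.6  10. ]
px [247.5 173.1] area 15 [447.9  60.6  10. ]
px [244.6 212.2] area 71 [517.4 -29.5  10. ]
px [254.8 218.7] area 69 [544.7 -28.1  10. ]
px [320.9 279.7] area 1109 [728.6 -53.4  10. ]
px [102.5 281.3] area 100 [ 423.5 -322.9   10. ]
px [364.9 333.4] area 91 [841.1 -87.2  10. ]
px [341.8 337.6] area 160 [ 814.7 -119.4   10. ]
px [339.8 351.8] area 187 [ 824.3 -141.5   10. ]
px [367.6 351.4] area 96 [ 859.1 -110.6   10. ]
px [356.5 362.8] area 286 [ 854.1 -138.3   10. ]
```

>>> send_rows(
  increments=[
    [-20,55,0,0],
    [-40,110,0,0],
    [-60,165,0,0],
    [-80,220,0,0],
    [-98,270,0,0],
    [-102,289,0,0],
    [-102,289,40,0],
    [-102,289,70,0],
  ],
)

```text
time_s: 22.45
eef_pos: [0.4244, -0.3205, 0.0008]
ee_rot: [-0.001, 1.0, -0.0, -0.0]
wrist_force: [0.6, -0.3, 0.6]
opening: 0.451
finger_force: 0.0
```

```bash
python3 - <<'E'
from h import *
s=st()
w,c=see("wrist",[]); blobs(w,c,*PINK,.01)
E
```

```text
22.45 [ 424.4 -320.5    0.8] [-0.001  1.    -0.    -0.   ] F [ 0.6 -0.3  0.6] op 0.451 ff 0.0 q [ 0.66  0.46 -0.16  2.06  0.12  0.62 -1.16]
px [260.4 221.4] area 634 [ 426.3 -321.9   10. ]
```

>>> send_rows(
  increments=[
    [0,0,15,0],
    [0,0,28,0],
    [0,0,34,0],
    [0,0,34,0],
    [0,0,34,0],
    [0,0,34,0],
    [0,0,34,0],
    [0,0,34,0],
  ],
)

```text
time_s: 23.5
eef_pos: [0.4248, -0.3213, -0.0311]
ee_rot: [0.0, 1.0, -0.0, 0.0]
wrist_force: [-0.2, -0.5, -0.5]
opening: 0.448
finger_force: 0.0
```

>>> send_rows(
  increments=[
    [0,0,0,0],
    [0,0,0,0],
    [0,0,0,0],
    [0,0,0,0],
    [0,0,0,0],
    [0,0,0,0],
    [0,0,0,0],
    [0,0,-40,0],
  ],
  grip=1,
)

```text
time_s: 24.5
eef_pos: [0.4232, -0.3201, 0.007]
ee_rot: [-0.001, 1.0, 0.0, -0.002]
wrist_force: [0.8, 0.1, 0.4]
opening: 0.208
finger_force: 29.6
```

>>> send_rows(
  increments=[
    [0,0,-40,0],
    [10,-30,-63,0],
    [35,-80,-63,0],
    [65,-140,-63,0],
    [95,-200,-63,0],
    [120,-255,-63,0],
    [140,-300,-63,0],
    [144,-309,-63,0],
  ],
)

```text
time_s: 25.5
eef_pos: [0.5698, -0.0077, 0.0716]
ee_rot: [-0.001, 1.0, 0.003, 0.0]
wrist_force: [0.0, -0.7, 0.0]
opening: 0.21
finger_force: 29.6
```

>>> send_rows(
  increments=[
    [0,0,0,0],
    [0,0,30,0],
    [0,0,60,0],
    [0,0,72,0],
    [0,0,72,0],
    [0,0,72,0],
    [0,0,72,0],
    [0,0,72,0],
  ],
)

```text
time_s: 26.5
eef_pos: [0.5692, -0.0123, 0.0004]
ee_rot: [-0.0, 1.0, -0.0, 0.0]
wrist_force: [-0.3, -0.5, -0.3]
opening: 0.21
finger_force: 29.6
```

>>> send_rows(
  increments=[
    [0,0,0,0],
    [0,0,0,0],
    [0,0,0,0],
    [0,0,0,0],
    [0,0,0,0],
    [0,0,-40,0],
    [0,0,-90,0],
    [0,0,-120,0],
  ],
  grip=0.1,
)

```text
time_s: 27.5
eef_pos: [0.5695, -0.0122, 0.1222]
ee_rot: [-0.0, 1.0, -0.0, 0.001]
wrist_force: [-1.1, 0.4, 0.0]
opening: 0.453
finger_force: 0.0
```

```bash
python3 - <<'E'
from h import *
s=st()
w,c=see("wrist",["stirrer","stand"]); blobs(w,c,*PINK,.01); print("purple"); blobs(w,c,(115,60,40),(150,255,255),.014)
for n in ["top","scene"]:
  t,c=see(n,["stirrer","stand"]); blobs(t,c,*PINK,.01,5); print("red");blobs(t,c,(0,120,80),(8,255,255),.14,5)
E
```

```text
27.5 [569.5 -12.2 122.2] [-0.     1.    -0.     0.001] F [-1.1  0.4  0. ] op 0.453 ff 0.0 q [ 0.15  0.35 -0.29  1.9   0.13  0.9  -1.78]
wrist stand 0.59 [ 613 -199    1] px 427 135
px [257.5 179.2] area 269 [566.  -11.2  10. ]
px [273.7 196.8] area 238 [545.  -29.7  10. ]
px [275.4 218.7] area 236 [517.5 -32.1  10. ]
px [176.  271.9] area 152 [444.   92.1  10. ]
purple
px [273.  168.5] area 242 [579.3 -28.1  14. ]
px [243.5 190.5] area 233 [554.    4.5  14. ]
px [300.9 190.4] area 232 [554.1 -59.9  14. ]
px [257.5 219.8] area 219 [518.  -11.1  14. ]
px [293.2 220.3] area 228 [517.4 -52.7  14. ]
top stirrer 0.55 [ 690 -280   -2] px 368 166
top stirrer 0.54 [ 606 -199    4] px 333 192
top stand 0.96 [ 613 -202   -3] px 334 190
px [194.4  80. ] area 1131 [855.9 207.2  10. ]
px [213.6  62.8] area 5 [914.9 165.4  10. ]
px [331.1  94.3] area 211 [ 871.  -161.4   10. ]
px [326.2 105.3] area 20 [ 837.4 -152.2   10. ]
px [205.3 246.2] area 97 [423.2  96.   10. ]
red
px [419.8 123.6] area 528 [ 757.5 -344.8  140. ]
px [350.1 176.4] area 112 [ 612.  -203.7  140. ]
px [  6.9 216.2] area 214 [412
[... 559 characters left out ...]

px [320.9 279.7] area 1108 [728.6 -53.3  10. ]
px [365.  333.4] area 90 [841.2 -87.2  10. ]
px [341.8 337.6] area 160 [ 814.7 -119.4   10. ]
px [339.9 351.8] area 188 [ 824.4 -141.4   10. ]
px [367.6 351.4] area 96 [ 859.1 -110.6   10. ]
px [356.5 362.8] area 285 [ 854.1 -138.3   10. ]
red
px [340.3  67.6] area 67 [465.8 391.  140. ]
px [353.   72.4] area 68 [500.4 394.1 140. ]
px [331.8  74.4] area 76 [466.1 351.7 140. ]
px [344.6  79.5] area 77 [500.7 353.8 140. ]
px [322.9  81.2] area 80 [465.8 312.6 140. ]
px [335.7  86.7] area 83 [500.4 314.2 140. ]
px [378.2 204.4] area 16 [743.5  64.7 140. ]
px [370.6 207.4] area 14 [736.8  50.1 140. ]
px [216.1 263.5] area 363 [ 610.5 -203.6  140. ]
```

All three beads are now in the white tub: wrist view (257,179), (273,197) and (275,219). The next target is the red-gripped stirrer in the wooden stand.

>>> send_rows(
  increments=[
    [0,20,-50,0],
    [12,65,-55,0],
    [25,115,-55,0],
    [36,165,-55,0],
    [42,191,-55,0],
    [42,191,-55,0],
    [42,191,-55,0],
    [42,191,-55,0],
  ],
  grip=-0.2,
)

```text
time_s: 28.95
eef_pos: [0.6108, -0.202, 0.1746]
ee_rot: [-0.0, 1.0, 0.001, -0.0]
wrist_force: [-0.2, 0.4, 0.0]
opening: 0.597
finger_force: 0.0
```

```bash
python3 - <<'E'
from h import *
s=st()
w,c=see("wrist",["stirrer","stand"]); print("red");blobs(w,c,(0,120,60),(8,255,255),.131,30,90000);blobs(w,c,(172,120,60),(180,255,255),.131,30,90000)
cv2.imwrite("pics/w5.png",w)
E
```

```text
28.95 [ 610.8 -202.   174.6] [-0.     1.     0.001 -0.   ] F [-0.2  0.4  0. ] op 0.597 ff 0.0 q [ 0.38  0.4  -0.21  1.69  0.09  1.06 -1.43]
wrist stirrer 0.63 [ 689 -282    0] px 323 102
wrist stand 0.96 [ 613 -201    1] px 257 161
red
px [501.7   3.5] area 174 [ 756.6 -373.4  131. ]
px [257.1 201.6] area 933 [ 606.8 -200.8  131. ]
```

View pics/w5.png

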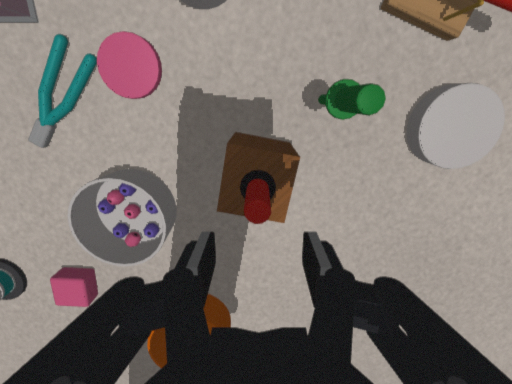

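The wrist view shows the red grip's top disc at (257,209), its collar at (258,186), and the three pink beads in the tub. The green one is at (355,99). Checking the axis next.

```bash
python3 - <<'E'
from h import *
s=st();c=bot.get_calibration("wrist")
print(ray(c,257,209,.161),ray(c,258,186,.101))
im=cv2.imread("pics/w5.png");h=cv2.cvtColor(im,cv2.COLOR_BGR2HSV);m=cv2.inRange(h,(0,120,60),(8,255,255));m[:,:200]=0;m[:,320:]=0;m[:150]=0;m[240:]=0
ys,xs=np.nonzero(m);print(ys.min(),ys.max(),xs[ys>200].min(),xs[ys>200].max())
E
```

```text
29.1 [ 610.8 -202.5  174.8] [-0.  1.  0.  0.] F [ 0.  -0.4 -0.5] op 0.599 ff 0.0 q [ 0.38  0.4  -0.21  1.69  0.09  1.06 -1.43]
[ 0.61225123 -0.20149579  0.161     ] [ 0.61149688 -0.20217168  0.101     ]
179 223 243 270
```

>>> send_rows(
  increments=[
    [1,-1,20,0],
    [1,-1,40,0],
    [1,-1,60,0],
    [1,-1,75,0],
    [1,-1,88,0],
    [1,-1,96,0],
    [1,-1,99,0],
    [1,-1,99,0],
  ],
)

```text
time_s: 30.1
eef_pos: [0.6119, -0.2023, 0.0759]
ee_rot: [0.0, 1.0, -0.0, 0.0]
wrist_force: [-0.0, -0.2, 0.1]
opening: 0.598
finger_force: 0.0
```

>>> send_rows(
  increments=[
    [0,0,0,0],
    [0,0,0,0],
    [0,0,0,0],
    [0,0,0,0],
    [0,0,0,0],
    [0,0,0,0],
    [0,0,0,0],
    [0,0,0,0],
  ],
  grip=1,
  grip_force=60,
)

```text
time_s: 31.1
eef_pos: [0.6121, -0.2024, 0.0763]
ee_rot: [0.0, 1.0, -0.0, 0.0]
wrist_force: [-0.1, 0.7, 5.4]
opening: 0.242
finger_force: 58.4
```

```bash
python3 - <<'E'
from h import *
s=st()
w=bot.read_camera("wrist");t=bot.read_camera("scene")
cv2.imwrite("pics/c6.png",np.hstack([cv2.resize(w[130:310,160:360],(400,360)),cv2.resize(t[220:320,170:270],(360,360))]))
E
```

```text
31.1 [ 612.1 -202.4   76.3] [ 0.  1. -0.  0.] F [-0.1  0.7  5.4] op 0.242 ff 58.4 q [ 0.37  0.51 -0.2   1.77  0.13  0.88 -1.46]
```

View pics/c6.png

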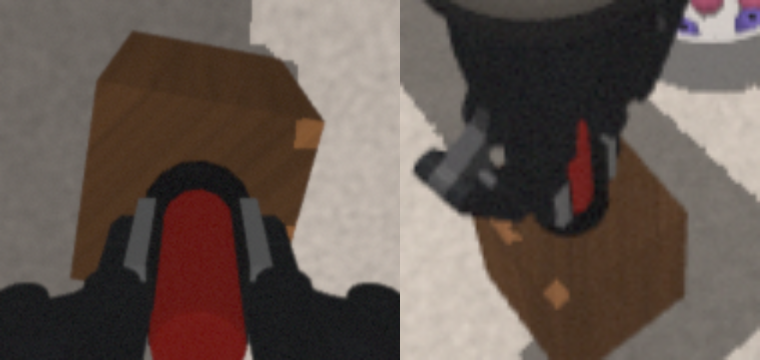

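The stirrer is gripped just above its collar. I'll lift it out and carry it over a gap between beads in the tub.

>>> send_rows(
  increments=[
    [0,0,-10,0],
    [0,0,-30,0],
    [0,0,-55,0],
    [0,0,-80,0],
    [0,0,-100,0],
    [0,0,-108,0],
    [0,0,-108,0],
    [0,0,-108,0],
  ],
)

```text
time_s: 32.2
eef_pos: [0.6113, -0.2022, 0.1828]
ee_rot: [-0.0, 1.0, -0.0, -0.001]
wrist_force: [0.3, 0.7, -1.6]
opening: 0.243
finger_force: 58.6
```

>>> send_rows(
  increments=[
    [-6,-20,0,0],
    [-14,-55,0,0],
    [-23,-90,0,0],
    [-32,-125,0,0],
    [-38,-148,0,0],
    [-39,-153,0,0],
    [-39,-153,0,0],
    [-39,-153,0,0],
  ],
)

```text
time_s: 33.2
eef_pos: [0.5728, -0.0502, 0.1835]
ee_rot: [0.0, 1.0, -0.001, -0.0]
wrist_force: [0.5, -0.5, -1.3]
opening: 0.243
finger_force: 58.6
```

```bash
python3 - <<'E'
from h import *
s=st()
w,c=see("wrist",["stirrer_tip","stirrer"]); blobs(w,c,*PINK,.014); print("purple"); blobs(w,c,(115,60,40),(150,255,255),.014)
t,c=see("scene",["stirrer_tip","stirrer"])
cv2.imwrite("pics/c7.png",np.hstack([cv2.resize(w[100:384,120:400],(400,406)),cv2.resize(t[130:270,190:330],(400,406))]))
E
```

```text
33.2 [572.8 -50.2 183.5] [ 0.     1.    -0.001 -0.   ] F [ 0.5 -0.5 -1.3] op 0.243 ff 58.6 q [ 0.21  0.29 -0.28  1.83  0.09  1.03 -1.68]
wrist stirrer_tip 0.8 [568 -51 115] px 259 192
wrist stirrer_tip 0.77 [ 690 -283   -3] px 445 68
wrist stirrer 0.66 [ 692 -282   -4] px 445 66
wrist stirrer 0.57 [572 -49 113] px 256 189
px [228.8 167.7] area 192 [568. -11.  14.]
px [242.9 182.7] area 169 [547.3 -29.2  14. ]
px [239.4 211. ] area 146 [505.9 -23.6  14. ]
px [175. 259.] area 1180 [428.6  74.2  14. ]
purple
px [241.5 158.9] area 169 [579.9 -28.1  14. ]
px [217.8 177.3] area 157 [554.8   4.3  14. ]
px [265.2 177.2] area 155 [555.  -59.2  14. ]
px [228.9 202.4] area 154 [518.7  -9.3  14. ]
scene stirrer_tip 0.8 [568 -54 116] px 256 200
scene stirrer_tip 0.75 [425  73   3] px 243 167
scene stirrer_tip 0.6 [ 690 -282   -2] px 222 365
scene stirrer 0.96 [569 -53 109] px 257 202
scene stirrer 0.93 [ 693 -286   -1] px 222 368
scene stirrer 0.31 [576 -31  10] px 265 227
```

View pics/c7.png

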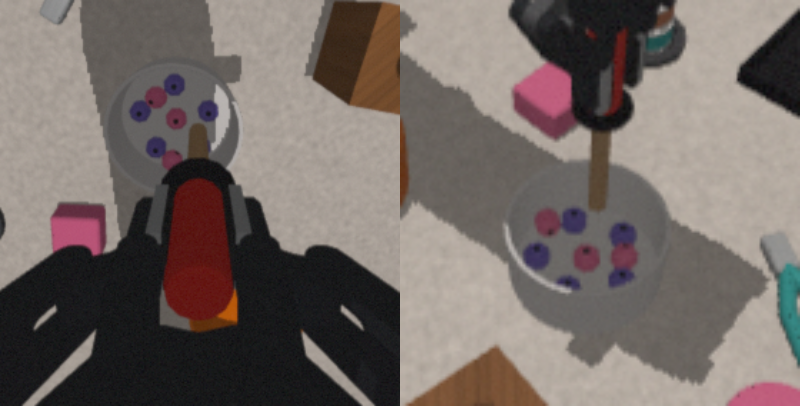

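Rod is vertical, tip about 114 mm up at (256,200) in the scene view, matching what I computed. Lowering it among the beads.

>>> send_rows(
  increments=[
    [2,-1,15,0],
    [2,-1,30,0],
    [2,-1,45,0],
    [2,-1,60,0],
    [2,-1,72,0],
    [2,-1,80,0],
    [2,-1,84,0],
    [2,-1,84,0],
  ],
)

```text
time_s: 34.5
eef_pos: [0.5748, -0.0483, 0.0997]
ee_rot: [-0.0, 1.0, -0.0, 0.0]
wrist_force: [0.2, 0.3, -0.9]
opening: 0.246
finger_force: 58.6
```

>>> send_rows(
  increments=[
    [0,0,3,0],
    [0,0,6,0],
    [0,0,9,0],
    [0,0,12,0],
    [0,0,15,0],
    [0,0,17,0],
    [0,0,18,0],
    [0,0,18,0],
  ],
)

```text
time_s: 35.5
eef_pos: [0.5748, -0.0483, 0.0817]
ee_rot: [-0.0, 1.0, -0.0, -0.0]
wrist_force: [1.1, -0.2, -0.9]
opening: 0.24
finger_force: 58.6
```

>>> send_rows(
  increments=[
    [5.6,-11.6,1,0],
    [6.3,-24.4,2,0],
    [2.1,-36.6,2,0],
    [-6.5,-46.2,2,0],
    [-18.1,-51.8,2,0],
    [-30.9,-52.5,2,0],
    [-43.1,-48.3,2,0],
    [-52.7,-39.7,2,0],
  ],
)

```text
time_s: 36.5
eef_pos: [0.522, -0.0081, 0.0802]
ee_rot: [-0.0, 1.0, 0.0, 0.001]
wrist_force: [1.2, 2.3, -1.7]
opening: 0.242
finger_force: 58.9
```

>>> send_rows(
  increments=[
    [-5.6,11.6,0,0],
    [-6.3,24.4,0,0],
    [-2.1,36.6,0,0],
    [6.5,46.2,0,0],
    [18.1,51.8,0,0],
    [30.9,52.5,0,0],
    [43.1,48.3,0,0],
    [52.7,39.7,0,0],
  ],
)

```text
time_s: 37.5
eef_pos: [0.5757, -0.0489, 0.0796]
ee_rot: [0.0, 1.0, -0.001, 0.0]
wrist_force: [0.1, 0.2, -0.4]
opening: 0.239
finger_force: 60.9
```

```bash
python3 - <<'E'
from h import *
s=st()
t,c=see("scene",["stirrer_tip","stirrer"]); blobs(t,c,*PINK,.014,8,120); print("purple"); blobs(t,c,(115,60,40),(150,255,255),.014,8,120)
cv2.imwrite("pics/c8.png",cv2.resize(t[150:270,190:330],(700,600)))
E
```

```text
37.5 [575.7 -48.9  79.6] [ 0.     1.    -0.001  0.   ] F [ 0.1  0.2 -0.4] op 0.239 ff 60.9 q [ 0.18  0.41 -0.26  1.92  0.14  0.83 -1.73]
scene stirrer_tip 0.91 [ 687 -282   -4] px 221 365
scene stirrer_tip 0.48 [550 -49  13] px 250 225
scene stirrer 0.62 [ 693 -286    1] px 222 368
scene stirrer 0.58 [549 -52  12] px 249 226
scene stirrer 0.35 [564 -30  15] px 261 222
px [272.8 211.1] area 70 [562.8  10.3  14. ]
px [262.8 216.6] area 64 [555.8 -15.1  14. ]
px [240.2 224.6] area 12 [533.3 -61.8  14. ]
px [364.9 333.4] area 91 [840.9 -89.1  14. ]
px [367.5 351.4] area 97 [ 858.8 -112.3   14. ]
purple
px [424.  193.5] area 34 [788.2 273.2  14. ]
px [443.4 203.9] area 36 [832.9 273.4  14. ]
px [429.2 211.7] area 40 [818.  231.8  14. ]
px [463.7 214.8] area 38 [877.7 273.4  14. ]
px [414.3 220. ] area 42 [803.1 189.9  14. ]
px [258.7 224.2] area 72 [561.6 -35.6  14. ]
px [273.2 221.6] area 37 [580.4 -10.7  14. ]
px [449.6 223.1] area 44 [863.1 231.8  14. ]
px [398.9 228.5] area 41 [788.  148.1  14. ]
px [434.8 231.8] area 45 [848.  189.9  14. ]
px [419.5 240.9] area 46 [833.3 147.9  14. ]
px [456.4 244. ] area 48 [893.2 190.2  14. ]
px [403.3 250. ] area 48 [818.  106.2  14. ]
px [440.8 253.5] area 51 [878. 148.  14.]
px [425.  263.4] area 53 [863.2 106.4  14. ]
px [409.9 287.3] area 69 [862.6  40.2  14. ]
px [388.5 290.8] area 117 [835.6   7.9  14. ]
px [413.5 302.6] area 80 [880.4  16.9  14. ]
```

View pics/c8.png

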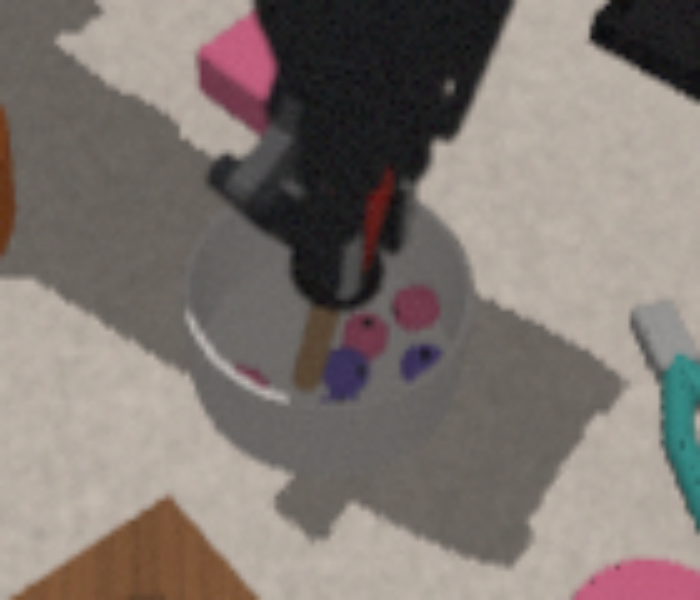

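Rod leans now: collar at (338,285), rod foot at (310,385). It is pivoting about the pads, so the tip lags in x. I'll measure the lean numerically from the rod's colour, straighten it against the tub wall, then grip at full force.

```bash
cat >> h.py <<'E'
def rod(off=0.0, show=True):
    """tip lean in x: compares rod axis in scene with predicted; returns est. of low visible end"""
    s=bot.read_state(); e=np.array(s["eef_pos"])
    for n in ["scene","wrist"]:
        c=bot.get_calibration(n); im=bot.read_camera(n); h=cv2.cvtColor(im,cv2.COLOR_BGR2HSV)
        m=cv2.inRange(h,(10,60,40),(22,200,200)); R=np.array(c["R"]);t=np.array(c["t"]);f=192/np.tan(np.radians(c["vertical_fov"])/2)
        def pr(X): p=R@X+t; return np.array([c["cx"]+f*p[0]/p[2],c["cy"]+f*p[1]/p[2]])
        k=np.zeros_like(m)
        cs=[pr(e+np.array([dx,dy,dz])) for dx in(-.035,.035) for dy in (-.02,.02) for dz in (.016,-.072)]
        x0,y0=np.min(cs,0).astype(int); x1,y1=np.max(cs,0).astype(int); y0=max(y0,0)
        k[y0:y1,max(x0,0):x1]=m[y0:y1,max(x0,0):x1]
        nn,l,st_,ce=cv2.connectedComponentsWithStats(k)
        if nn<2: print(n,"no rod"); continue
        i=1+np.argmax(st_[1:,4]); ys,xs=np.nonzero(l==i)
        print(n,"area",st_[i,4],"top",xs[ys<=ys.min()+1].mean().round(1),ys.min(),"bot",xs[ys>=ys.max()-1].mean().round(1),ys.max(),
          "low end as if z=8:",np.round(ray(c,xs[ys>=ys.max()-1].mean(),ys.max(),.008)*1e3) if n=="scene" else "",
          "pred straight end",pr(e+[0,0,-.071]).round(1),"lean+20mm -x",pr(e+[-.02,0,-.071]).round(1), "collar", pr(e+[0,0,.019]).round(1))
    return e
E
python3 - <<'E'
from h import *
t=cv2.imread("pics/c8.png")[::5,::5]
h=cv2.cvtColor(t,cv2.COLOR_BGR2HSV);print(h[75,62],h[65,64],h[110,30], h[60,20])
rod()
see("wrist",["stirrer_tip"])
E
```

```text
[ 15 104  88] [ 15 100  89] [ 13 143 114] [ 14  27 103]
scene area 97 top 255.0 210 bot 251.5 227 low end as if z=8: [552. -48.   8.] pred straight end [259.9 232.9] lean+20mm -x [252.5 227.6] collar [261.7 206.6]
wrist area 150 top 256.5 206 bot 256.6 219 low end as if z=8:  pred straight end [257.9 187.1] lean+20mm -x [257.9 206.2] collar [257.7 229.8]
wrist stirrer_tip 0.95 [548 -46  16] px 255 215
```

>>> send_rows(
  increments=[
    [0,0,-15,0],
    [0,0,-27,0],
    [-15,-19,-27,0],
    [-35,-19,-27,0],
    [-50,-19,-27,0],
    [-60,-19,-27,0],
    [-70,-19,-27,0],
    [-76,-19,-27,0],
  ],
  grip_force=40,
)

```text
time_s: 38.85
eef_pos: [0.499, -0.0293, 0.1071]
ee_rot: [-0.0, 1.0, -0.0, 0.001]
wrist_force: [6.7, 0.1, 1.9]
opening: 0.239
finger_force: 59.9
```

```bash
python3 - <<'E'
from h import *
st(); rod(); see("wrist",["stirrer_tip"]);see("scene",["stirrer_tip"])
E
```

```text
38.85 [499.  -29.3 107.1] [-0.     1.    -0.     0.001] F [6.7 0.1 1.9] op 0.239 ff 59.9 q [ 0.19  0.26 -0.29  2.06  0.1   0.83 -1.74]
scene area 136 top 236.5 177 bot 237.4 201 low end as if z=8: [484. -16.   8.] pred straight end [238.2 200.2] lean+20mm -x [231.2 195.3] collar [237.7 171.2]
wrist area 339 top 258.5 183 bot 257.5 209 low end as if z=8:  pred straight end [258.3 186.7] lean+20mm -x [258.3 205.8] collar [258.3 229.3]
wrist stirrer_tip 0.67 [496 -30  38] px 259 190
scene stirrer_tip 0.79 [ 691 -282   -2] px 223 366
scene stirrer_tip 0.75 [495 -31  38] px 236 199
```

Straight again. Tightening to 120 N and finding a gap to re-enter.

>>> send_rows(
  increments=[
    [0,0,0,0],
    [0,0,0,0],
    [0,0,0,0],
    [0,0,0,0],
    [10,0,0,0],
    [30,0,0,0],
    [47,0,0,0],
    [47,0,0,0],
  ],
  grip=1,
  grip_force=120,
)

```text
time_s: 40.15
eef_pos: [0.547, -0.0291, 0.1065]
ee_rot: [-0.0, 1.0, -0.0, 0.0]
wrist_force: [-0.6, -0.5, -2.1]
opening: 0.227
finger_force: 117.2
```

```bash
python3 - <<'E'
from h import *
st(); rod(); see("wrist",["stirrer_tip"])
for n in ["scene","wrist","top"]:
  t,c=see(n,["stirrer_tip"]); 
  h=cv2.cvtColor(t,cv2.COLOR_BGR2HSV)
  for nm,(lo,hi) in dict(pink=PINK,purple=((115,60,40),(150,255,255))).items():
    k,l,s,ce=cv2.connectedComponentsWithStats(cv2.inRange(h,lo,hi))
    for i in range(1,k):
      w=ray(c,*ce[i],.014)*1e3
      if s[i,4]>5 and np.hypot(w[0]-546,w[1]+30)<56: print(n,nm,s[i,4],w.round(),"ang",np.degrees(np.arctan2(w[1]+29.5,w[0]-546.5)).round(),"r",np.hypot(w[0]-546.5,w[1]+29.5).round())
E
```

```text
40.15 [547.  -29.1 106.5] [-0.  1. -0.  0.] F [-0.6 -0.5 -2.1] op 0.227 ff 117.2 q [ 0.17  0.34 -0.28  1.96  0.12  0.86 -1.75]
scene area 131 top 255.5 190 bot 255.0 213 low end as if z=8: [535. -15.   8.] pred straight end [255.6 212.4] lean+20mm -x [248.3 207.3] collar [257.  183.9]
wrist area 327 top 258.9 183 bot 258.2 209 low end as if z=8:  pred straight end [258.3 186.6] lean+20mm -x [258.3 205.7] collar [258.2 229.2]
wrist stirrer_tip 0.62 [425  76  -1] px 173 270
wrist stirrer_tip 0.55 [546 -31  37] px 260 187
scene stirrer_tip 0.65 [542 -29  35] px 253 210
scene pink 70 [563.  11.  14.] ang 68.0 r 43.0
scene pink 61 [556. -14.  14.] ang 58.0 r 18.0
scene pink 15 [533. -62.  14.] ang -113.0 r 35.0
scene purple 44 [528.   9.  14.] ang 115.0 r 43.0
scene purple 37 [580. -11.  14.] ang 29.0 r 39.0
scene purple 68 [568. -30.  14.] ang -2.0 r 21.0
wrist stirrer_tip 0.67 [548 -28  39] px 256 185
wrist pink 312 [564.  10.  14.] ang 66.0 r 43.0
wrist pink 286 [558. -14.  14.] ang 52.0 r 19.0
wrist pink 297 [537. -70.  14.] ang -103.0 r 42.0
wrist purple 277 [586. -11.  14.] ang 25.0 r 43.0
wrist purple 277 [574. -52.  14.] ang -39.0 r 36.0
wrist purple 301 [570. -30.  14.] ang -2.0 r 23.0
wrist purple 272 [558. -72.  14.] ang -75.0 r 44.0
wrist purple 259 [527.   8.  14.] ang 117.0 r 42.0
top stirrer_tip 0.63 [ 692 -284   -1] px 369 165
```

>>> send_rows(
  increments=[
    [-15,0,0,0],
    [-30,0,0,0],
    [-37,0,0,0],
    [-37,0,8,0],
    [-37,0,16,0],
    [-37,0,22,0],
    [-37,0,27,0],
    [-37,0,27,0],
  ],
)

```text
time_s: 41.65
eef_pos: [0.5086, -0.0292, 0.0792]
ee_rot: [-0.0, 1.0, -0.0, -0.0]
wrist_force: [-0.6, 0.2, -0.9]
opening: 0.23
finger_force: 117.2
```

>>> send_rows(
  increments=[
    [2.8,14.2,0,0],
    [10.8,26.2,0,0],
    [22.8,34.2,0,0],
    [37,37,0,0],
    [51.2,34.2,0,0],
    [63.2,26.2,0,0],
    [71.2,14.2,0,0],
    [74,0,0,0],
  ],
)

```text
time_s: 42.65
eef_pos: [0.5827, -0.0287, 0.0795]
ee_rot: [0.0, 1.0, -0.0, -0.001]
wrist_force: [-8.9, -8.2, 1.3]
opening: 0.228
finger_force: 120.1
```

```bash
python3 - <<'E'
from h import *
st(); rod(); see("wrist",["stirrer_tip"],mc=.5);see("scene",["stirrer_tip"],mc=.5)
E
```

```text
42.65 [582.7 -28.7  79.5] [ 0.     1.    -0.    -0.001] F [-8.9 -8.2  1.3] op 0.228 ff 120.1 q [ 0.15  0.42 -0.27  1.9   0.15  0.84 -1.76]
scene area 102 top 263.3 206 bot 259.0 224 low end as if z=8: [559. -32.   8.] pred straight end [268.5 229.1] lean+20mm -x [261.1 223.9] collar [271.2 202.6]
wrist area 125 top 260.8 208 bot 259.9 219 low end as if z=8:  pred straight end [260.2 186.4] lean+20mm -x [260.1 205.5] collar [261.1 229.3]
wrist stirrer_tip 0.94 [557 -31  15] px 261 213
scene stirrer_tip 0.96 [ 686 -283   -2] px 220 364
```

The rod leans again: beads wedge between the rod and the wall at this radius. A wider circle of about 42 mm puts the rod behind the beads' centres and avoids the wedging. First I'll straighten it again.

>>> send_rows(
  increments=[
    [-5,0,-15,0],
    [-10,0,-28,0],
    [-30,0,-28,0],
    [-50,0,-28,0],
    [-62,0,-28,0],
    [-72,0,-28,0],
    [-80,0,-28,0],
    [-86,0,-28,0],
  ],
)

```text
time_s: 43.95
eef_pos: [0.4982, -0.029, 0.1087]
ee_rot: [-0.0, 1.0, -0.0, 0.002]
wrist_force: [0.9, -0.1, 0.6]
opening: 0.23
finger_force: 118.9
```

```bash
cat >> h.py <<'E'
def beads():
  for n in ["wrist","scene"]:
    t,c=see(n,[]); h=cv2.cvtColor(t,cv2.COLOR_BGR2HSV)
    for nm,(lo,hi) in dict(pink=PINK,purple=((115,60,40),(150,255,255))).items():
      k,l,s,ce=cv2.connectedComponentsWithStats(cv2.inRange(h,lo,hi))
      for i in range(1,k):
        w=ray(c,*ce[i],.014)*1e3
        if s[i,4]>5 and np.hypot(w[0]-546,w[1]+30)<57: print(n,nm,s[i,4],w.round()[:2],"ang",int(np.degrees(np.arctan2(w[1]+29.5,w[0]-546.5))),"r",int(np.hypot(w[0]-546.5,w[1]+29.5)))
E
python3 - <<'E'
from h import *
st(); rod(); see("wrist",["stirrer_tip"],mc=.5);see("scene",["stirrer_tip"],mc=.5); beads()
E
```

```text
43.95 [498.2 -29.  108.7] [-0.     1.    -0.     0.002] F [ 0.9 -0.1  0.6] op 0.23 ff 118.9 q [ 0.18  0.26 -0.29  2.07  0.1   0.83 -1.74]
scene area 134 top 236.5 176 bot 237.0 200 low end as if z=8: [482. -14.   8.] pred straight end [238.  199.5] lean+20mm -x [230.9 194.6] collar [237.5 170.4]
wrist area 361 top 258.3 181 bot 258.7 209 low end as if z=8:  pred straight end [258.2 186.1] lean+20mm -x [258.3 205.3] collar [258.1 228.5]
wrist stirrer_tip 0.72 [499 -28  41] px 256 186
scene stirrer_tip 0.69 [553 -10   8] px 263 215
scene stirrer_tip 0.67 [ 685 -282   -4] px 220 364
scene stirrer_tip 0.54 [496 -28  40] px 237 197
wrist pink 367 [564.  10.] ang 66 r 43
wrist pink 303 [553.  -8.] ang 74 r 22
wrist pink 349 [550. -71.] ang -85 r 41
wrist purple 307 [582.  -8.] ang 30 r 41
wrist purple 620 [573. -57.] ang -46 r 38
wrist purple 337 [567. -21.] ang 21 r 22
wrist purple 283 [527.   8.] ang 116 r 42
scene pink 132 [557.   2.] ang 71 r 33
scene purple 64 [526.   7.] ang 118 r 41
scene purple 68 [565. -22.] ang 21 r 20
scene purple 51 [578.  -8.] ang 34 r 38
scene purple 7 [570. -42.] ang -29 r 26
```

>>> send_rows(
  increments=[
    [6,0,0,0],
    [6,0,0,0],
    [6,0,8,0],
    [6,0,16,0],
    [6,0,23,0],
    [6,0,28,0],
    [6,0,28,0],
    [6,0,28,0],
  ],
)

```text
time_s: 45.35
eef_pos: [0.5029, -0.0292, 0.0799]
ee_rot: [-0.0, 1.0, -0.0, 0.0]
wrist_force: [-1.3, -1.1, -0.2]
opening: 0.233
finger_force: 118.9
```

>>> send_rows(
  increments=[
    [1.4,10.9,0,0],
    [5.6,21,0,0],
    [12.3,29.7,0,0],
    [21,36.4,0,0],
    [31.1,40.6,0,0],
    [42,42,0,0],
    [52.9,40.6,0,0],
    [63,36.4,0,0],
  ],
)

```text
time_s: 46.35
eef_pos: [0.5663, -0.0654, 0.0796]
ee_rot: [0.0, 1.0, -0.0, -0.0]
wrist_force: [-3.3, -2.5, -0.1]
opening: 0.232
finger_force: 118.9
```

```bash
python3 - <<'E'
from h import *
st(); rod(); see("wrist",["stirrer_tip"],mc=.5);see("scene",["stirrer_tip"],mc=.5); beads()
E
```

```text
46.35 [566.3 -65.4  79.6] [ 0.  1. -0. -0.] F [-3.3 -2.5 -0.1] op 0.232 ff 118.9 q [ 0.21  0.4  -0.26  1.93  0.14  0.82 -1.69]
scene area 81 top 250.5 216 bot 251.0 229 low end as if z=8: [555. -52.   8.] pred straight end [251.1 236. ] lean+20mm -x [243.7 230.6] collar [252.  209.8]
wrist area 351 top 257.5 181 bot 258.9 209 low end as if z=8:  pred straight end [259.3 188.7] lean+20mm -x [259.3 207.7] collar [259.7 232. ]
wrist stirrer_tip 0.57 [573 -65  13] px 258 183
scene stirrer_tip 0.72 [566 -66   9] px 250 235
scene stirrer_tip 0.71 [ 687 -284   -5] px 220 365
wrist pink 258 [579. -51.] ang -33 r 39
wrist pink 357 [560.  14.] ang 72 r 45
wrist pink 329 [551.  -8.] ang 77 r 22
wrist purple 1176 [578. -15.] ang 24 r 34
wrist purple 318 [528.   8.] ang 116 r 42
scene pink 128 [555.   3.] ang 76 r 33
scene purple 21 [532.   9.] ang 111 r 41
scene purple 156 [572. -11.] ang 35 r 31
```

The rod stays straight and is pushing the beads round. Continuing.

>>> send_rows(
  increments=[
    [8.7,-6.7,0,0],
    [15.4,-15.4,0,0],
    [19.6,-25.5,0,0],
    [21,-36.4,0,0],
    [19.6,-47.2,0,0],
    [15.4,-57.4,0,0],
    [8.7,-66.1,0,0],
    [0,-72.7,0,0],
  ],
)

```text
time_s: 47.75
eef_pos: [0.5657, 0.008, 0.08]
ee_rot: [-0.0, 1.0, 0.0, 0.0]
wrist_force: [3.1, -0.6, -1.6]
opening: 0.229
finger_force: 119.1
```

```bash
python3 - <<'E'
from h import *
st(); rod(); see("wrist",["stirrer_tip"],mc=.5);see("scene",["stirrer_tip"],mc=.5); beads()
E
```

```text
47.75 [565.7   8.   80. ] [-0.  1.  0.  0.] F [ 3.1 -0.6 -1.6] op 0.229 ff 119.1 q [ 0.1   0.4  -0.28  1.94  0.14  0.82 -1.83]
scene area 124 top 275.5 193 bot 273.8 215 low end as if z=8: [568.   7.   8.] pred straight end [273.  213.9] lean+20mm -x [265.8 208.9] collar [276.1 186.7]
wrist area 358 top 258.8 180 bot 258.2 208 low end as if z=8:  pred straight end [259.3 186.2] lean+20mm -x [259.3 205.3] collar [259.6 228.6]
wrist stirrer_tip 0.55 [568   9  16] px 257 186
scene stirrer_tip 0.7 [ 688 -280   -5] px 222 364
scene stirrer_tip 0.65 [566   7  12] px 272 213
wrist pink 80 [553.  16.] ang 81 r 46
wrist pink 251 [549. -10.] ang 81 r 19
wrist pink 152 [506. -41.] ang -164 r 41
wrist purple 331 [564. -20.] ang 26 r 20
wrist purple 304 [513. -55.] ang -143 r 42
scene pink 68 [503. -35.] ang -173 r 44
scene pink 117 [548.  -1.] ang 87 r 28
scene purple 178 [517.  -1.] ang 136 r 41
scene purple 59 [511. -54.] ang -145 r 42
scene purple 67 [563. -20.] ang 28 r 19
```

Working well, so I'll finish this turn and do three more full turns.

>>> send_rows(
  increments=[
    [-10.1,-4.2,0,0],
    [-21,-5.6,0,0],
    [-31.9,-4.2,0,0],
    [-42,0,0,0],
    [-50.7,6.7,0,0],
    [-57.4,15.4,0,0],
    [-61.6,25.5,0,0],
    [-63,36.4,0,0],
  ],
)

```text
time_s: 49.15
eef_pos: [0.5033, -0.03, 0.0802]
ee_rot: [-0.0, 1.0, -0.0, 0.001]
wrist_force: [8.5, 2.2, 0.5]
opening: 0.23
finger_force: 121.3
```

>>> send_rows(
  increments=[
    [1.4,10.9,0,0],
    [5.6,21,0,0],
    [12.3,29.7,0,0],
    [21,36.4,0,0],
    [31.1,40.6,0,0],
    [42,42,0,0],
    [52.9,40.6,0,0],
    [63,36.4,0,0],
  ],
)

```text
time_s: 50.15
eef_pos: [0.5641, -0.0653, 0.0787]
ee_rot: [-0.0, 1.0, -0.0, -0.002]
wrist_force: [-1.4, 6.4, -3.4]
opening: 0.231
finger_force: 120.7
```

>>> send_rows(
  increments=[
    [8.7,-6.7,0,0],
    [15.4,-15.4,0,0],
    [19.6,-25.5,0,0],
    [21,-36.4,0,0],
    [19.6,-47.2,0,0],
    [15.4,-57.4,0,0],
    [8.7,-66.1,0,0],
    [0,-72.7,0,0],
  ],
)

```text
time_s: 51.15
eef_pos: [0.5655, 0.0063, 0.0793]
ee_rot: [0.0, 1.0, -0.001, -0.0]
wrist_force: [-0.9, -2.5, -0.3]
opening: 0.233
finger_force: 119.7
```

```bash
python3 - <<'E'
from h import *
st(); rod(); see("wrist",["stirrer_tip"],mc=.5);see("scene",["stirrer_tip"],mc=.5); beads()
E
```

```text
51.15 [565.5   6.3  79.3] [ 0.     1.    -0.001 -0.   ] F [-0.9 -2.5 -0.3] op 0.233 ff 119.7 q [ 0.09  0.4  -0.27  1.94  0.14  0.82 -1.82]
scene area 136 top 277.0 194 bot 277.0 219 low end as if z=8: [580.   4.   8.] pred straight end [272.5 214.5] lean+20mm -x [265.2 209.5] collar [275.5 187.4]
wrist area 373 top 263.2 173 bot 258.5 204 low end as if z=8:  pred straight end [259.5 186.5] lean+20mm -x [259.5 205.6] collar [260. 229.]
wrist stirrer_tip 0.8 [577   7  14] px 258 177
scene stirrer_tip 0.84 [574   5  11] px 275 216
scene stirrer_tip 0.74 [ 689 -283   -4] px 222 366
wrist pink 356 [562. -34.] ang -17 r 16
wrist pink 361 [531. -70.] ang -111 r 43
wrist pink 325 [524. -40.] ang -154 r 24
wrist purple 335 [573. -16.] ang 25 r 29
wrist purple 342 [558. -72.] ang -74 r 43
wrist purple 305 [514. -58.] ang -137 r 43
wrist purple 176 [504. -43.] ang -162 r 44
scene pink 78 [523. -40.] ang -156 r 25
scene pink 75 [561. -34.] ang -17 r 15
scene pink 22 [528. -62.] ang -119 r 37
scene purple 165 [505. -37.] ang -169 r 41
scene purple 65 [572. -16.] ang 27 r 28
```

>>> send_rows(
  increments=[
    [-10.1,-4.2,0,0],
    [-21,-5.6,0,0],
    [-31.9,-4.2,0,0],
    [-42,0,0,0],
    [-50.7,6.7,0,0],
    [-57.4,15.4,0,0],
    [-61.6,25.5,0,0],
    [-63,36.4,0,0],
  ],
)

```text
time_s: 52.55
eef_pos: [0.503, -0.0302, 0.0799]
ee_rot: [-0.0, 1.0, -0.0, 0.0]
wrist_force: [-0.7, 0.2, -1.2]
opening: 0.227
finger_force: 119.6
```

>>> send_rows(
  increments=[
    [1.4,10.9,0,0],
    [5.6,21,0,0],
    [12.3,29.7,0,0],
    [21,36.4,0,0],
    [31.1,40.6,0,0],
    [42,42,0,0],
    [52.9,40.6,0,0],
    [63,36.4,0,0],
  ],
)

```text
time_s: 53.55
eef_pos: [0.5665, -0.066, 0.0797]
ee_rot: [0.0, 1.0, -0.0, -0.0]
wrist_force: [0.2, 0.9, -0.7]
opening: 0.229
finger_force: 123.7
```

```bash
python3 - <<'E'
from h import *
st(); rod(); see("wrist",["stirrer_tip"],mc=.5);see("scene",["stirrer_tip"],mc=.5); beads()
E
```

```text
53.55 [566.5 -66.   79.7] [ 0.  1. -0. -0.] F [ 0.2  0.9 -0.7] op 0.229 ff 123.7 q [ 0.2   0.4  -0.24  1.93  0.13  0.82 -1.68]
scene area 62 top 250.0 217 bot 250.4 229 low end as if z=8: [554. -53.   8.] pred straight end [251.  236.2] lean+20mm -x [243.6 230.8] collar [251.9 210. ]
wrist area 328 top 258.5 183 bot 259.6 209 low end as if z=8:  pred straight end [259.5 188.7] lean+20mm -x [259.5 207.8] collar [260. 232.]
wrist stirrer_tip 0.7 [565 -64   9] px 257 189
scene stirrer_tip 0.76 [562 -66   7] px 249 235
scene stirrer_tip 0.64 [ 685 -279   -4] px 221 362
wrist pink 696 [552. -35.] ang -47 r 7
wrist pink 237 [554. -53.] ang -71 r 25
wrist purple 261 [578. -51.] ang -33 r 38
wrist purple 354 [573. -16.] ang 26 r 30
wrist purple 174 [506. -18.] ang 163 r 42
scene pink 9 [532. -43.] ang -137 r 19
scene pink 79 [560. -35.] ang -20 r 14
scene pink 6 [545. -58.] ang -92 r 28
scene purple 120 [507. -46.] ang -157 r 42
scene purple 66 [572. -17.] ang 26 r 28
```

>>> send_rows(
  increments=[
    [8.7,-6.7,0,0],
    [15.4,-15.4,0,0],
    [19.6,-25.5,0,0],
    [21,-36.4,0,0],
    [19.6,-47.2,0,0],
    [15.4,-57.4,0,0],
    [8.7,-66.1,0,0],
    [0,-72.7,0,0],
  ],
)

```text
time_s: 54.95
eef_pos: [0.5639, 0.0048, 0.0793]
ee_rot: [0.002, 1.0, -0.001, -0.001]
wrist_force: [-6.8, -9.3, 0.6]
opening: 0.228
finger_force: 124.6
```

>>> send_rows(
  increments=[
    [-10.1,-4.2,0,0],
    [-21,-5.6,0,0],
    [-31.9,-4.2,0,0],
    [-42,0,0,0],
    [-50.7,6.7,0,0],
    [-57.4,15.4,0,0],
    [-61.6,25.5,0,0],
    [-63,36.4,0,0],
  ],
)

```text
time_s: 55.95
eef_pos: [0.5026, -0.0301, 0.0798]
ee_rot: [-0.0, 1.0, -0.0, 0.0]
wrist_force: [3.3, 3.1, -1.0]
opening: 0.228
finger_force: 123.7
```

```bash
python3 - <<'E'
from h import *
st(); rod(); see("wrist",["stirrer_tip"],mc=.5);see("scene",["stirrer_tip"],mc=.5); beads()
E
```

```text
55.95 [502.6 -30.1  79.8] [-0.  1. -0.  0.] F [ 3.3  3.1 -1. ] op 0.228 ff 123.7 q [ 0.16  0.31 -0.26  2.08  0.11  0.77 -1.75]
scene area 105 top 238.1 187 bot 239.2 208 low end as if z=8: [500. -28.   8.] pred straight end [239.3 209.1] lean+20mm -x [232.4 204.2] collar [239.  181.7]
wrist area 311 top 258.0 186 bot 257.9 210 low end as if z=8:  pred straight end [256.7 187.6] lean+20mm -x [256.8 206.7] collar [255.9 230.5]
wrist stirrer_tip 0.81 [499 -30  12] px 257 192
scene stirrer_tip 0.56 [496 -31   8] px 236 208
wrist pink 824 [547. -30.] ang -53 r 0
wrist pink 376 [554. -56.] ang -73 r 27
wrist purple 385 [588. -20.] ang 12 r 42
wrist purple 406 [561.  11.] ang 70 r 43
wrist purple 1027 [524. -58.] ang -128 r 36
scene pink 188 [546. -36.] ang -92 r 6
scene purple 66 [560.  11.] ang 72 r 42
scene purple 117 [515. -51.] ang -146 r 38
scene purple 14 [580. -17.] ang 19 r 36
```

One more full turn, for margin.

>>> send_rows(
  increments=[
    [1.4,10.9,0,0],
    [5.6,21,0,0],
    [12.3,29.7,0,0],
    [21,36.4,0,0],
    [31.1,40.6,0,0],
    [42,42,0,0],
    [52.9,40.6,0,0],
    [63,36.4,0,0],
  ],
)

```text
time_s: 57.35
eef_pos: [0.5666, -0.0656, 0.0797]
ee_rot: [-0.0, 1.0, -0.0, 0.0]
wrist_force: [0.0, -0.8, -1.7]
opening: 0.226
finger_force: 123.8
```

>>> send_rows(
  increments=[
    [8.7,-6.7,0,0],
    [15.4,-15.4,0,0],
    [19.6,-25.5,0,0],
    [21,-36.4,0,0],
    [19.6,-47.2,0,0],
    [15.4,-57.4,0,0],
    [8.7,-66.1,0,0],
    [0,-72.7,0,0],
  ],
)

```text
time_s: 58.35
eef_pos: [0.5662, 0.0068, 0.0801]
ee_rot: [0.0, 1.0, -0.0, 0.001]
wrist_force: [5.0, -10.2, -0.6]
opening: 0.227
finger_force: 125.3
```

>>> send_rows(
  increments=[
    [-10.1,-4.2,0,0],
    [-21,-5.6,0,0],
    [-31.9,-4.2,0,0],
    [-42,0,0,0],
    [-50.7,6.7,0,0],
    [-57.4,15.4,0,0],
    [-61.6,25.5,0,0],
    [-63,36.4,0,0],
  ],
)

```text
time_s: 59.35
eef_pos: [0.5056, -0.0296, 0.0809]
ee_rot: [-0.001, 1.0, 0.0, 0.003]
wrist_force: [3.9, -0.1, 0.5]
opening: 0.228
finger_force: 123.9
```

```bash
python3 - <<'E'
from h import *
st(); rod(); see("wrist",["stirrer_tip"],mc=.5);see("scene",["stirrer_tip"],mc=.5); beads()
E
```

```text
59.35 [505.6 -29.6  80.9] [-0.001  1.     0.     0.003] F [ 3.9 -0.1  0.5] op 0.228 ff 123.9 q [ 0.15  0.31 -0.26  2.08  0.11  0.76 -1.74]
scene area 129 top 242.3 187 bot 245.5 212 low end as if z=8: [518. -27.   8.] pred straight end [240.5 209.3] lean+20mm -x [233.6 204.5] collar [240.3 182. ]
wrist area 484 top 258.0 167 bot 257.7 203 low end as if z=8:  pred straight end [256.3 186.3] lean+20mm -x [256.4 205.5] collar [255.3 228.5]
wrist stirrer_tip 0.8 [519 -32  14] px 259 173
scene stirrer_tip 0.94 [ 688 -284   -2] px 221 366
scene stirrer_tip 0.7 [518 -33   9] px 243 213
wrist pink 759 [542. -20.] ang 115 r 11
wrist pink 396 [530. -68.] ang -113 r 42
wrist purple 390 [589. -39.] ang -12 r 43
wrist purple 389 [580.  -2.] ang 39 r 43
wrist purple 698 [553. -46.] ang -67 r 17
wrist purple 38 [504. -38.] ang -168 r 42
wrist purple 23 [505. -21.] ang 168 r 42
scene pink 131 [541. -19.] ang 119 r 11
scene pink 31 [525. -60.] ang -124 r 37
scene purple 49 [501. -31.] ang -177 r 45
scene purple 59 [578.  -3.] ang 40 r 41
scene purple 121 [550. -46.] ang -78 r 16
```

The last turn ended with a 13 mm lean. For margin I'll straighten it and add two more turns.

>>> send_rows(
  increments=[
    [5,0,-15,0],
    [10,0,-28,0],
    [30,0,-28,0],
    [50,0,-28,0],
    [65,0,-28,0],
    [77,0,-28,0],
    [85,0,-28,0],
    [91,0,-28,0],
  ],
)

```text
time_s: 60.75
eef_pos: [0.593, -0.0296, 0.1075]
ee_rot: [0.0, 1.0, -0.0, -0.001]
wrist_force: [0.5, 0.4, -0.3]
opening: 0.227
finger_force: 123.8
```

```bash
python3 - <<'E'
from h import *
st(); rod(); see("wrist",["stirrer_tip"],mc=.5);see("scene",["stirrer_tip"],mc=.5); beads()
E
```

```text
60.75 [593.  -29.6 107.5] [ 0.     1.    -0.    -0.001] F [ 0.5  0.4 -0.3] op 0.227 ff 123.8 q [ 0.13  0.4  -0.24  1.86  0.12  0.9  -1.73]
scene area 129 top 273.7 202 bot 271.5 225 low end as if z=8: [581. -16.   8.] pred straight end [273.1 224.5] lean+20mm -x [265.3 219.1] collar [276.3 196.5]
wrist area 314 top 258.2 186 bot 258.1 210 low end as if z=8:  pred straight end [258.4 188.8] lean+20mm -x [258.4 207.8] collar [258.4 232.2]
wrist stirrer_tip 0.97 [595 -29  40] px 257 187
scene stirrer_tip 0.97 [ 688 -284   -2] px 221 365
scene stirrer_tip 0.69 [590 -31  39] px 271 223
scene stirrer_tip 0.6 [596 -34  37] px 273 226
wrist pink 48 [552.  -6.] ang 75 r 24
wrist pink 85 [532. -67.] ang -111 r 40
wrist purple 69 [583. -42.] ang -18 r 38
wrist purple 179 [578.  -3.] ang 40 r 40
wrist purple 184 [565. -46.] ang -41 r 24
scene pink 135 [540. -19.] ang 122 r 12
scene pink 45 [524. -59.] ang -127 r 36
scene purple 65 [504. -26.] ang 175 r 42
scene purple 13 [582.   3.] ang 42 r 47
scene purple 121 [550. -46.] ang -78 r 16
```

>>> send_rows(
  increments=[
    [-20,-10,0,0],
    [-45,-25,0,0],
    [-68,-36,0,0],
    [-68,-36,7,0],
    [-68,-36,15,0],
    [-68,-36,22,0],
    [-68,-36,28,0],
    [-68,-36,28,0],
  ],
)

```text
time_s: 62.15
eef_pos: [0.5256, 0.0062, 0.0791]
ee_rot: [-0.0, 1.0, -0.0, -0.0]
wrist_force: [0.2, 0.4, -0.2]
opening: 0.23
finger_force: 123.7
```

>>> send_rows(
  increments=[
    [-8.7,6.7,0,0],
    [-15.4,15.4,0,0],
    [-19.6,25.5,0,0],
    [-21,36.4,0,0],
    [-19.6,47.2,0,0],
    [-15.4,57.4,0,0],
    [-8.7,66.1,0,0],
    [0,72.7,0,0],
  ],
)

```text
time_s: 63.15
eef_pos: [0.5274, -0.0622, 0.08]
ee_rot: [-0.003, 1.0, 0.001, 0.001]
wrist_force: [0.3, 23.2, 1.2]
opening: 0.231
finger_force: 129.7
```

>>> send_rows(
  increments=[
    [10.1,4.2,0,0],
    [21,5.6,0,0],
    [31.9,4.2,0,0],
    [42,0,0,0],
    [50.7,-6.7,0,0],
    [57.4,-15.4,0,0],
    [61.6,-25.5,0,0],
    [63,-36.4,0,0],
  ],
)

```text
time_s: 64.15
eef_pos: [0.5889, -0.0298, 0.0797]
ee_rot: [0.0, 1.0, -0.0, -0.0]
wrist_force: [-1.8, -2.0, -0.6]
opening: 0.233
finger_force: 124.7
```

```bash
python3 - <<'E'
from h import *
st(); rod(); see("wrist",["stirrer_tip"],mc=.5)
E
```

```text
64.15 [588.9 -29.8  79.7] [ 0.  1. -0. -0.] F [-1.8 -2.  -0.6] op 0.233 ff 124.7 q [ 0.13  0.43 -0.23  1.89  0.13  0.84 -1.74]
scene area 95 top 265.2 208 bot 261.1 225 low end as if z=8: [564. -31.   8.] pred straight end [270.6 231.1] lean+20mm -x [263.1 225.8] collar [273.5 204.6]
wrist area 140 top 256.8 207 bot 257.0 219 low end as if z=8:  pred straight end [260.3 187.5] lean+20mm -x [260.2 206.6] collar [261.1 230.4]
wrist stirrer_tip 0.88 [563 -31  14] px 260 214
wrist stirrer_tip 0.6 [572   8  13] px 221 205
```

>>> send_rows(
  increments=[
    [-1.4,-10.9,0,0],
    [-5.6,-21,0,0],
    [-12.3,-29.7,0,0],
    [-21,-36.4,0,0],
    [-31.1,-40.6,0,0],
    [-42,-42,0,0],
    [-52.9,-40.6,0,0],
    [-63,-36.4,0,0],
  ],
)

```text
time_s: 65.35
eef_pos: [0.5263, 0.0067, 0.0803]
ee_rot: [-0.0, 1.0, 0.0, 0.001]
wrist_force: [6.1, -3.1, 0.4]
opening: 0.225
finger_force: 124.1
```

```bash
python3 - <<'E'
from h import *
st(); rod(); see("wrist",["stirrer_tip"],mc=.5);beads()
E
```

```text
65.35 [526.3   6.7  80.3] [-0.     1.     0.     0.001] F [ 6.1 -3.1  0.4] op 0.225 ff 124.1 q [ 0.08  0.34 -0.26  2.03  0.12  0.78 -1.82]
scene area 106 top 255.6 182 bot 254.3 203 low end as if z=8: [516.   5.   8.] pred straight end [258.6 204.5] lean+20mm -x [251.6 199.8] collar [260.1 177. ]
wrist area 218 top 258.8 195 bot 258.5 213 low end as if z=8:  pred straight end [257.4 186.5] lean+20mm -x [257.4 205.7] collar [257.  228.8]
wrist stirrer_tip 0.74 [511   5   9] px 259 201
wrist pink 400 [564. -68.] ang -65 r 42
wrist pink 335 [523. -24.] ang 167 r 24
wrist pink 346 [511. -47.] ang -153 r 39
wrist purple 371 [589. -34.] ang -6 r 43
wrist purple 380 [567.   4.] ang 57 r 39
wrist purple 331 [549. -30.] ang -13 r 2
wrist purple 378 [542. -72.] ang -95 r 42
wrist purple 309 [509. -10.] ang 152 r 42
scene pink 69 [521. -25.] ang 170 r 25
scene pink 70 [510. -49.] ang -152 r 41
scene purple 55 [507. -10.] ang 154 r 44
scene purple 64 [566.   3.] ang 59 r 38
scene purple 68 [547. -31.] ang -57 r 1
```

Jams still lean the rod now and then. I'll overdrive the x half-axis of the path to 54 mm with y at 42 mm. The wall then limits the lean, so the tip stays at 31–47 mm radius throughout.

>>> send_rows(
  increments=[
    [-14,6.7,0,0],
    [-25,15.4,0,0],
    [-31,25.5,0,0],
    [-33,36.4,0,0],
    [-31,47.2,0,0],
    [-26,57.4,0,0],
    [-17,66.1,0,0],
    [-6,72.7,0,0],
  ],
)

```text
time_s: 66.65
eef_pos: [0.5192, -0.0671, 0.0795]
ee_rot: [0.0, 1.0, -0.0, -0.001]
wrist_force: [-1.2, 1.0, -0.3]
opening: 0.227
finger_force: 124.0
```

>>> send_rows(
  increments=[
    [13,4.2,0,0],
    [27,5.6,0,0],
    [41,4.2,0,0],
    [54,0,0,0],
    [65.2,-6.7,0,0],
    [73.8,-15.4,0,0],
    [79.2,-25.5,0,0],
    [81,-36.4,0,0],
  ],
)

```text
time_s: 67.65
eef_pos: [0.6006, -0.0299, 0.0795]
ee_rot: [0.0, 1.0, -0.0, -0.001]
wrist_force: [-6.0, -4.8, 0.2]
opening: 0.232
finger_force: 124.1
```

```bash
python3 - <<'E'
from h import *
st(); rod(); see("wrist",["stirrer_tip"],mc=.5)
E
```

```text
67.65 [600.6 -29.9  79.5] [ 0.     1.    -0.    -0.001] F [-6.  -4.8  0.2] op 0.232 ff 124.1 q [ 0.12  0.44 -0.22  1.86  0.13  0.85 -1.74]
scene area 58 top 273.7 214 bot 270.8 226 low end as if z=8: [581. -19.   8.] pred straight end [275.  234.3] lean+20mm -x [267.4 228.9] collar [278.3 208. ]
wrist area 109 top 259.6 203 bot 260.8 212 low end as if z=8:  pred straight end [260.3 187.4] lean+20mm -x [260.3 206.5] collar [261.2 230.4]
```

>>> send_rows(
  increments=[
    [-1.8,-10.9,0,0],
    [-7.2,-21,0,0],
    [-15.8,-29.7,0,0],
    [-27,-36.4,0,0],
    [-40,-40.6,0,0],
    [-54,-42,0,0],
    [-68,-40.6,0,0],
    [-81,-36.4,0,0],
  ],
)

```text
time_s: 68.85
eef_pos: [0.5194, 0.0063, 0.08]
ee_rot: [-0.0, 1.0, -0.0, 0.001]
wrist_force: [1.4, 0.4, -0.2]
opening: 0.23
finger_force: 124.1
```

```bash
python3 - <<'E'
from h import *
st(); rod(); see("wrist",["stirrer_tip"],mc=.5);beads()
E
```

```text
68.85 [519.4   6.3  80. ] [-0.     1.    -0.     0.001] F [ 1.4  0.4 -0.2] op 0.23 ff 124.1 q [ 0.07  0.33 -0.25  2.05  0.11  0.78 -1.81]
scene area 128 top 258.3 182 bot 259.6 206 low end as if z=8: [530.   6.   8.] pred straight end [256. 203.] lean+20mm -x [249.1 198.3] collar [257.3 175.5]
wrist area 428 top 258.8 170 bot 259.0 203 low end as if z=8:  pred straight end [257.4 185.5] lean+20mm -x [257.4 204.7] collar [257.  227.9]
wrist stirrer_tip 0.84 [531   6  11] px 257 175
wrist stirrer_tip 0.67 [531 -68  13] px 336 175
wrist stirrer_tip 0.62 [428 189  18] px 82 272
wrist pink 676 [515. -34.] ang -172 r 31
wrist pink 133 [515.  -4.] ang 141 r 40
wrist purple 340 [549. -30.] ang -17 r 2
wrist purple 340 [546.  -4.] ang 90 r 25
wrist purple 359 [528. -68.] ang -115 r 42
wrist purple 337 [513. -55.] ang -142 r 42
wrist purple 310 [505. -18.] ang 164 r 43
scene pink 64 [514.   0.] ang 138 r 44
scene pink 64 [503. -37.] ang -170 r 44
scene pink 69 [525. -30.] ang -177 r 21
scene purple 62 [503. -17.] ang 164 r 45
scene purple 65 [545.  -5.] ang 92 r 24
scene purple 70 [514. -56.] ang -140 r 41
scene purple 68 [547. -31.] ang -57 r 1
```

Tip radius stays around 36–40 mm. Three more full turns this way.

>>> send_rows(
  increments=[
    [-11.2,6.7,0,0],
    [-19.8,15.4,0,0],
    [-25.2,25.5,0,0],
    [-27,36.4,0,0],
    [-25.2,47.2,0,0],
    [-19.8,57.4,0,0],
    [-11.2,66.1,0,0],
    [0,72.7,0,0],
  ],
)

```text
time_s: 70.15
eef_pos: [0.5194, -0.0624, 0.0795]
ee_rot: [-0.002, 1.0, 0.001, -0.001]
wrist_force: [-8.0, 33.4, 10.2]
opening: 0.233
finger_force: 134.6
```

>>> send_rows(
  increments=[
    [13,4.2,0,0],
    [27,5.6,0,0],
    [41,4.2,0,0],
    [54,0,0,0],
    [65.2,-6.7,0,0],
    [73.8,-15.4,0,0],
    [79.2,-25.5,0,0],
    [81,-36.4,0,0],
  ],
)

```text
time_s: 71.15
eef_pos: [0.5999, -0.0307, 0.0789]
ee_rot: [0.001, 1.0, -0.001, -0.002]
wrist_force: [-5.7, -3.0, -0.0]
opening: 0.228
finger_force: 123.9
```

>>> send_rows(
  increments=[
    [-1.8,-10.9,0,0],
    [-7.2,-21,0,0],
    [-15.8,-29.7,0,0],
    [-27,-36.4,0,0],
    [-40,-40.6,0,0],
    [-54,-42,0,0],
    [-68,-40.6,0,0],
    [-81,-36.4,0,0],
  ],
)

```text
time_s: 72.15
eef_pos: [0.519, 0.0064, 0.0799]
ee_rot: [-0.0, 1.0, -0.0, 0.0]
wrist_force: [0.8, -0.3, 0.0]
opening: 0.224
finger_force: 124.0
```

>>> send_rows(
  increments=[
    [-11.2,6.7,0,0],
    [-19.8,15.4,0,0],
    [-25.2,25.5,0,0],
    [-27,36.4,0,0],
    [-25.2,47.2,0,0],
    [-19.8,57.4,0,0],
    [-11.2,66.1,0,0],
    [0,72.7,0,0],
  ],
)

```text
time_s: 73.15
eef_pos: [0.5196, -0.0663, 0.0794]
ee_rot: [-0.0, 1.0, -0.0, -0.001]
wrist_force: [-0.0, 3.3, -2.9]
opening: 0.224
finger_force: 125.7
```

>>> send_rows(
  increments=[
    [13,4.2,0,0],
    [27,5.6,0,0],
    [41,4.2,0,0],
    [54,0,0,0],
    [65.2,-6.7,0,0],
    [73.8,-15.4,0,0],
    [79.2,-25.5,0,0],
    [81,-36.4,0,0],
  ],
)

```text
time_s: 74.15
eef_pos: [0.6007, -0.0288, 0.0796]
ee_rot: [-0.0, 1.0, -0.0, -0.0]
wrist_force: [-3.2, 0.2, 0.3]
opening: 0.228
finger_force: 126.0
```

>>> send_rows(
  increments=[
    [-1.8,-10.9,0,0],
    [-7.2,-21,0,0],
    [-15.8,-29.7,0,0],
    [-27,-36.4,0,0],
    [-40,-40.6,0,0],
    [-54,-42,0,0],
    [-68,-40.6,0,0],
    [-81,-36.4,0,0],
  ],
)

```text
time_s: 75.15
eef_pos: [0.5193, 0.0064, 0.0799]
ee_rot: [0.0, 1.0, -0.0, 0.001]
wrist_force: [4.2, -1.1, 1.1]
opening: 0.225
finger_force: 124.2
```

```bash
python3 - <<'E'
from h import *
st(); rod(); see("wrist",["stirrer_tip"],mc=.5);see("scene",["stirrer_tip"],mc=.5);beads()
E
```

```text
75.15 [519.3   6.4  79.9] [ 0.     1.    -0.     0.001] F [ 4.2 -1.1  1.1] op 0.225 ff 124.2 q [ 0.06  0.33 -0.23  2.05  0.1   0.78 -1.81]
scene area 120 top 254.5 180 bot 252.5 202 low end as if z=8: [511.   4.   8.] pred straight end [256. 203.] lean+20mm -x [249.1 198.3] collar [257.3 175.5]
wrist area 299 top 258.8 189 bot 258.5 212 low end as if z=8:  pred straight end [257.5 185.7] lean+20mm -x [257.5 204.9] collar [257.1 228.1]
wrist stirrer_tip 0.68 [514   7  11] px 257 191
wrist stirrer_tip 0.65 [513   7  14] px 256 194
scene stirrer_tip 0.64 [ 687 -280   -3] px 221 363
scene stirrer_tip 0.55 [511   3  13] px 252 200
wrist pink 410 [589. -40.] ang -13 r 43
wrist pink 407 [566. -67.] ang -62 r 42
wrist pink 362 [563.  11.] ang 67 r 43
wrist purple 725 [584.  -9.] ang 28 r 42
wrist purple 404 [566. -39.] ang -24 r 21
wrist purple 326 [531. -12.] ang 130 r 23
wrist purple 321 [507. -14.] ang 158 r 41
scene pink 61 [561.  11.] ang 70 r 42
scene purple 64 [506. -14.] ang 158 r 42
scene purple 60 [530. -13.] ang 134 r 23
scene purple 75 [578.  -4.] ang 39 r 40
scene purple 59 [564. -38.] ang -25 r 19
```

Stirring is done: over 3 turns at wide radius, on top of the earlier turns. Now straighten on the wall, lift and carry back over the stand.

>>> send_rows(
  increments=[
    [0,0,-15,0],
    [0,0,-28,0],
    [0,18,-28,0],
    [0,36,-28,0],
    [-8,36,-28,0],
    [-14,36,-28,0],
    [-18,36,-28,0],
    [-21,36,-28,0],
  ],
)

```text
time_s: 76.55
eef_pos: [0.499, -0.0287, 0.1081]
ee_rot: [-0.0, 1.0, 0.0, 0.0]
wrist_force: [2.3, -0.0, 0.7]
opening: 0.224
finger_force: 124.1
```

>>> send_rows(
  increments=[
    [10,0,0,0],
    [20,0,0,0],
    [35,0,-10,0],
    [48,0,-40,0],
    [48,0,-70,0],
    [48,0,-80,0],
    [48,0,-80,0],
    [48,0,-80,0],
  ],
)

```text
time_s: 77.55
eef_pos: [0.5463, -0.0293, 0.1866]
ee_rot: [-0.0, 1.0, -0.0, -0.001]
wrist_force: [-0.1, 0.1, -0.5]
opening: 0.229
finger_force: 123.9
```

>>> send_rows(
  increments=[
    [8,20,0,0],
    [20,55,0,0],
    [35,95,0,0],
    [50,135,0,0],
    [62,165,0,0],
    [65,173,0,0],
    [65,173,0,0],
    [65,173,0,0],
  ],
)

```text
time_s: 78.55
eef_pos: [0.6115, -0.2009, 0.1874]
ee_rot: [-0.0, 1.0, 0.001, -0.0]
wrist_force: [0.3, 0.1, -1.0]
opening: 0.229
finger_force: 123.9
```

```bash
python3 - <<'E'
from h import *
st(); see("wrist",["stirrer_tip","stirrer"],mc=.4);see("scene",["stirrer_tip","stirrer"],mc=.4);see("top",["stirrer_tip","stirrer"],mc=.4)
c=bot.get_calibration("scene");im=bot.read_camera("scene");cv2.imwrite("pics/c9.png",cv2.resize(im[200:330,150:300],(800,600)))
w=bot.read_camera("wrist");cv2.imwrite("pics/c9w.png",w)
E
```

```text
78.55 [ 611.5 -200.9  187.4] [-0.     1.     0.001 -0.   ] F [ 0.3  0.1 -1. ] op 0.229 ff 123.9 q [ 0.32  0.39 -0.13  1.68  0.05  1.08 -1.4 ]
wrist stirrer_tip 0.83 [ 610 -202  123] px 260 191
wrist stirrer_tip 0.82 [ 689 -283   -3] px 321 102
wrist stirrer 0.75 [ 614 -199  123] px 256 187
wrist stirrer 0.64 [ 693 -282   -1] px 321 98
scene stirrer_tip 0.76 [ 685 -282   -4] px 220 363
scene stirrer_tip 0.58 [ 607 -205  119] px 214 269
scene stirrer 0.62 [ 693 -284   -2] px 223 368
scene stirrer 0.59 [ 611 -203  117] px 217 270
top stirrer 0.71 [ 611 -202  116] px 346 179
top stirrer 0.62 [729 -49  -1] px 281 139
```

>>> send_rows(
  increments=[
    [0.5,0,8,0],
    [0.5,0,16,0],
    [0.5,0,24,0],
    [0.5,0,32,0],
    [0.5,0,38,0],
    [0.5,0,42,0],
    [0.5,0,44,0],
    [0.5,0,44,0],
  ],
)

```text
time_s: 80.1
eef_pos: [0.6123, -0.2023, 0.1438]
ee_rot: [-0.0, 1.0, -0.0, 0.0]
wrist_force: [0.3, -0.2, -1.0]
opening: 0.227
finger_force: 123.9
```

>>> send_rows(
  increments=[
    [0,0,10,0],
    [0,0,20,0],
    [0,0,30,0],
    [0,0,40,0],
    [0,0,50,0],
    [0,0,58,0],
    [0,0,61,0],
    [0,0,61,0],
  ],
)

```text
time_s: 81.1
eef_pos: [0.6122, -0.2023, 0.0826]
ee_rot: [-0.0, 1.0, -0.0, -0.0]
wrist_force: [-0.2, -0.4, -1.3]
opening: 0.231
finger_force: 123.9
```

```bash
python3 - <<'E'
from h import *
st()
E
```

```text
81.1 [ 612.2 -202.3   82.6] [-0.  1. -0. -0.] F [-0.2 -0.4 -1.3] op 0.231 ff 123.9 q [ 0.31  0.49 -0.12  1.77  0.08  0.89 -1.42]
```

No contact. I'll go the last 6 mm, see the seating force, then release slowly.

>>> send_rows(
  increments=[
    [0,0,2,0],
    [0,0,4,0],
    [0,0,5,0],
    [0,0,6,0],
    [0,0,6,0],
    [0,0,6,0],
    [0,0,6,0],
    [0,0,6,0],
  ],
  grip=1,
  grip_force=30,
)

```text
time_s: 82.1
eef_pos: [0.6123, -0.2023, 0.0768]
ee_rot: [-0.0, 1.0, -0.0, 0.0]
wrist_force: [-0.3, 0.3, -1.0]
opening: 0.229
finger_force: 123.9
```

>>> send_rows(
  increments=[
    [0,0,0,0],
    [0,0,0,0],
    [0,0,0,0],
    [0,0,0,0],
    [0,0,0,0],
    [0,0,0,0],
    [0,0,0,0],
    [0,0,0,0],
  ],
  grip=-0.2,
)

```text
time_s: 83.1
eef_pos: [0.6122, -0.2023, 0.0767]
ee_rot: [-0.0, 1.0, -0.0, -0.0]
wrist_force: [-0.6, -0.0, -0.8]
opening: 0.602
finger_force: 0.0
```

>>> send_rows(
  increments=[
    [0,0,-20,0],
    [0,0,-45,0],
    [0,0,-75,0],
    [0,0,-100,0],
    [0,0,-110,0],
    [0,0,-110,0],
    [0,0,-110,0],
    [0,0,-110,0],
  ],
)

```text
time_s: 84.1
eef_pos: [0.6118, -0.2021, 0.1857]
ee_rot: [-0.0, 1.0, -0.0, -0.001]
wrist_force: [-0.1, -0.4, -0.2]
opening: 0.598
finger_force: 0.0
```

```bash
python3 - <<'E'
from h import *
st()
w,c=see("wrist",["stirrer"],mc=.3);cv2.imwrite("pics/w10.png",w)
print("red");blobs(w,c,(0,120,60),(8,255,255),.131,100,90000)
h=cv2.cvtColor(w,cv2.COLOR_BGR2HSV);m=cv2.inRange(h,(0,120,60),(8,255,255));m[:,:200]=0;m[:,320:]=0;m[:150]=0;m[240:]=0
ys,xs=np.nonzero(m);print(ys.min(),ys.max(),xs[ys>200].min(),xs[ys>200].max())
t,c=see("scene",["stirrer"],mc=.3);print("red scene");blobs(t,c,(0,120,80),(8,255,255),.14,200,600)
t,c=see("top",["pink1"],mc=.3);print("red top");blobs(t,c,(0,120,80),(8,255,255),.14,50,200);blobs(t,c,*PINK,.01,5)
cv2.imwrite("pics/c10.png",np.hstack([cv2.resize(w[150:250,200:320],(480,400)),cv2.resize(bot.read_camera("scene")[230:330,180:260],(320,400))]))
E
```

```text
84.1 [ 611.8 -202.1  185.7] [-0.     1.    -0.    -0.001] F [-0.1 -0.4 -0.2] op 0.598 ff 0.0 q [ 0.32  0.39 -0.13  1.68  0.05  1.08 -1.4 ]
wrist stirrer 0.82 [ 689 -283   -1] px 321 102
wrist stirrer 0.75 [ 614 -202    9] px 258 161
wrist stirrer 0.44 [661  66   0] px 55 124
red
px [496.5   6.5] area 473 [ 758.5 -378.9  131. ]
px [258.4 198.3] area 837 [ 606.7 -202.1  131. ]
173 218 245 271
scene stirrer 0.64 [ 693 -282   -2] px 223 367
red scene
px [215.5 264.2] area 369 [ 610.6 -205.   140. ]
top pink1 0.63 [547 -27  -1] px 262 205
top pink1 0.53 [563  15  11] px 247 195
top pink1 0.45 [592 -34  16] px 268 186
top pink1 0.4 [569 -64   8] px 278 198
red top
px [351.3 175.5] area 60 [ 614.4 -206.1  140. ]
px [  4.4 234.2] area 148 [375.3 496.3 140. ]
px [330.4  93.9] area 225 [ 872.  -159.5   10. ]
px [313.   92.9] area 36 [ 867.6 -113.1   10. ]
px [323.5 103.1] area 61 [ 842.6 -144.3   10. ]
px [282.1 138.2] area 580 [727.7 -49.5  10. ]
px [270.4 188.3] area 46 [590.7 -39.1  10. ]
px [248.5 195.4] area 47 [564.3  12.6  10. ]
px [280.4 199.1] area 46 [567.2 -67.7  10. ]
px [213.5 246.7] area 446 [425.   76.1  10. ]
```

The stirrer is back home: the red centroid in the scene view is (215.5,264.2), against (216.1,263.5) at the start. All pink beads are in the tub. Next, the spools.

>>> send_rows(
  increments=[
    [-15,-45,0,0],
    [-40,-100,0,0],
    [-65,-155,0,0],
    [-90,-210,0,0],
    [-118,-265,0,0],
    [-146,-320,0,0],
    [-170,-370,0,0],
    [-184,-392,0,0],
  ],
  grip=-0.7,
)

```text
time_s: 85.45
eef_pos: [0.427, 0.1925, 0.1871]
ee_rot: [-0.0, 1.0, 0.002, 0.0]
wrist_force: [0.9, 0.1, 0.0]
opening: 0.851
finger_force: 0.0
```

```bash
python3 - <<'E'
from h import *
s=st()
w,c=see("wrist",["spool1","post","tray"],mc=.3);cv2.imwrite("pics/w11.png",w)
see("top",["spool1","post","tray"],mc=.3);t,k=see("scene",["spool1","post","tray"],mc=.3)
im=cv2.imread("pics/top.png");ct=bot.get_calibration("top")
for p in [(168,212),(282,228),(265,312),(150,297)]: print("corner",ray(ct,p[0]*.64,p[1]*.64,.018).round(3))
R=np.array(c["R"]);T=np.array(c["t"]);f=192/np.tan(np.radians(c["vertical_fov"])/2)
p=R@np.array([.428,.19,.052])+T;u,v=int(c["cx"]+f*p[0]/p[2]),int(c["cy"]+f*p[1]/p[2]);print(u,v)
cv2.imwrite("pics/c11.png",cv2.resize(w,(800,600)))
E
```

```text
85.45 [427.  192.5 187.1] [-0.     1.     0.002  0.   ] F [0.9 0.1 0. ] op 0.851 ff 0.0 q [-0.18  0.12 -0.4   2.04  0.06  0.99 -2.18]
wrist spool1 0.95 [423 196  38] px 255 171
wrist spool1 0.54 [432 190  15] px 260 159
wrist post 0.79 [433 195   0] px 256 156
wrist post 0.64 [564   7  17] px 418 49
wrist tray 0.8 [595 299   1] px 168 21
top spool1 0.66 [424 201  35] px 160 238
top spool1 0.52 [435 188  18] px 168 235
top post 0.69 [427 194  -3] px 167 238
top tray 0.62 [592 304   0] px 138 168
scene spool1 0.83 [425 190  39] px 274 131
scene spool1 0.72 [429 189  19] px 275 138
scene post 0.55 [428 195  -1] px 275 143
scene tray 0.96 [592 300  -1] px 352 151
corner [0.662 0.396 0.018]
corner [0.663 0.205 0.018]
corner [0.521 0.203 0.018]
corner [0.517 0.39  0.018]
260 170
```

View pics/c11.png

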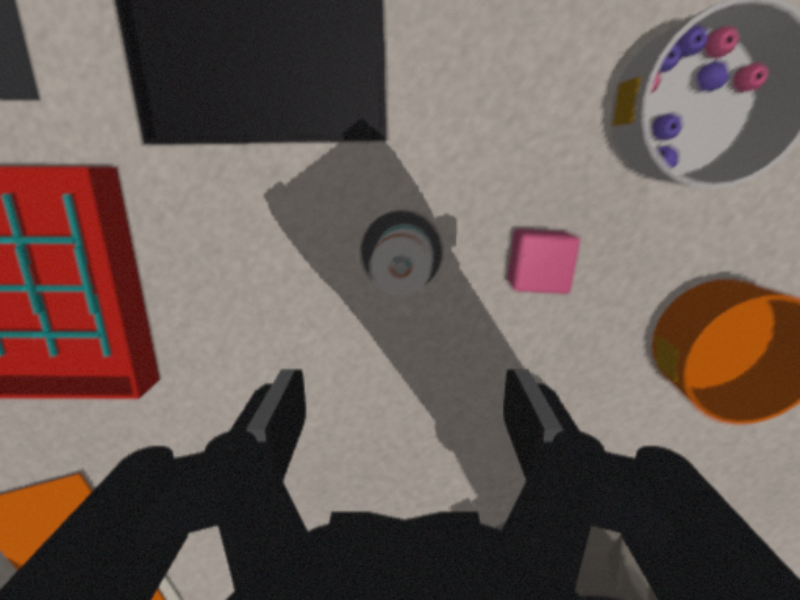

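The spool's top disc is at (402,264) in this enlarged view, which gives a post axis at about (428.5, 192). The tray is aligned with the world axes, centre about (593, 301). Descending on the copper spool.

>>> send_rows(
  increments=[
    [0,-2,40,0],
    [0,-2,80,0],
    [0,-2,115,0],
    [0,-2,145,0],
    [0,-2,165,0],
    [0,-2,178,0],
    [0,-2,186,0],
    [0,-2,190,0],
  ],
)

```text
time_s: 87.05
eef_pos: [0.4286, 0.1919, -0.0033]
ee_rot: [-0.0, 1.0, -0.0, 0.0]
wrist_force: [0.8, -0.3, -0.1]
opening: 0.849
finger_force: 0.0
```

>>> send_rows(
  increments=[
    [0,0,0,0],
    [0,0,0,0],
    [0,0,0,0],
    [0,0,0,0],
    [0,0,0,0],
    [0,0,0,0],
    [0,0,0,0],
    [0,0,0,0],
  ],
  grip=1,
  grip_force=30,
)

```text
time_s: 88.05
eef_pos: [0.4287, 0.1919, -0.0026]
ee_rot: [-0.0, 1.0, -0.0, 0.0]
wrist_force: [-2.2, -0.3, 6.3]
opening: 0.52
finger_force: 30.5
```

```bash
python3 - <<'E'
from h import *
s=st(); see("wrist",["spool1"],mc=.3);t,k=see("scene",["spool1"],mc=.3)
cv2.imwrite("pics/c12.png",cv2.resize(t[90:170,225:325],(800,600)))
E
```

```text
88.05 [428.7 191.9  -2.6] [-0.  1. -0.  0.] F [-2.2 -0.3  6.3] op 0.52 ff 30.5 q [-0.27  0.41 -0.34  2.19  0.25  0.57 -2.36]
wrist spool1 0.86 [426 194  39] px 255 252
scene spool1 0.45 [427 193  22] px 275 136
scene spool1 0.45 [428 187  40] px 274 132
scene spool1 0.45 [546 -34  -4] px 253 224
```

>>> send_rows(
  increments=[
    [0,0,-8,0],
    [0,0,-20,0],
    [0,0,-35,0],
    [0,0,-50,0],
    [0,0,-65,0],
    [0,0,-80,0],
    [0,0,-88,0],
    [0,0,-88,0],
  ],
)

```text
time_s: 89.25
eef_pos: [0.4287, 0.1918, 0.0853]
ee_rot: [-0.0, 1.0, -0.0, 0.0]
wrist_force: [0.3, 0.6, -0.6]
opening: 0.515
finger_force: 31.0
```

```bash
python3 - <<'E'
from h import *
s=st(); see("wrist",["spool1"],mc=.3);t,k=see("scene",["spool1","post"],mc=.3)
TEAL=((80,80,40),(100,255,255)); COP=((8,100,60),(18,255,255))
print("teal");blobs(t,k,*TEAL,.019,8); print("cop");blobs(t,k,*COP,.13,8)
cv2.imwrite("pics/c12.png",cv2.resize(t[70:170,225:325],(600,600)))
E
```

```text
89.25 [428.7 191.8  85.3] [-0.  1. -0.  0.] F [ 0.3  0.6 -0.6] op 0.515 ff 31.0 q [-0.21  0.26 -0.39  2.14  0.14  0.76 -2.27]
wrist spool1 0.91 [425 193 125] px 255 253
wrist spool1 0.72 [431 187  19] px 263 187
scene spool1 0.66 [430 190  21] px 275 137
scene spool1 0.46 [424 187 125] px 276 103
scene post 0.57 [430 194  -2] px 276 144
teal
px [342.3  75.3] area 367 [407.  546.2  19. ]
px [275.5 143.4] area 72 [440.3 176.   19. ]
px [427.4 201.1] area 30 [803.1 252.1  19. ]
px [359.  207.2] area 11 [698.1 138.   19. ]
px [413.1 209.1] area 32 [788.8 210.8  19. ]
px [386.1 214. ] area 15 [750.8 160.1  19. ]
px [391.2 215.2] area 13 [760.6 164.6  19. ]
px [447.2 212. ] area 31 [847.6 251.9  19. ]
px [376.6 216.9] area 14 [739.1 140.   19. ]
px [432.7 220.4] area 35 [833.  210.1  19. ]
px [335.9 244.6] area 566 [710.6  25.1  19. ]
px [467.9 223.4] area 37 [892.1 251.6  19. ]
px [417.7 228.7] area 37 [817.9 169.2  19. ]
px [453.8 232. ] area 40 [877.8 210.6  19. ]
px [402.  237.6] area 38 [803.1 127.5  19. ]
px [438.7 241.1] area 39 [862.8 168.9  19. ]
px [386.3 246.4] area 31 [788.5  87.7  19. ]
px [422.9 250.3] area 42 [847.5 127.4  19. ]
px [407.1 259.4] area 34 [832.8  87.6  19. ]
px [444.8 263.7] area 45 [892.1 127.1  19. ]
px [429.1 273.3] area 35 [877.4  87.4  19. ]
px [384.8 282.2] area 66 [822.3  15.7  19. ]
px [399.1 284.7] area 63 [844.9  28.6  19. ]
px [376.7 293.1] area 51 [821.2 -13.5  19. ]
px [401.7 295.6] area 135 [857.9  12.1  19. ]
px [337.9 327.2] area 76 [ 800.5 -112.6   19. ]
px [353.4 330.4] area 79 [823.4 -99.8  19. ]
px [327.4 340.5] area 73 [ 799.1 -142.9   19. ]
px [355.2 343.4] area 150 [ 836.6 -116.6   19. ]
cop
px [149.1  14.6] area 912 [-119.9  266.6  130. ]
px [259.3   5.4] area 50 [ 82.7 537.9 130. ]
px [250.  38.] area 700 [192.4 365.2 130. ]
px [279.5  98.3] area 12 [421.7 201.7 130. ]
px [281.7 107.8] area 45 [446.8 177.2 130. ]
px [508.4 212.2] area 21 [924.4 210.5 130. ]
```

>>> send_rows(
  increments=[
    [30,-15,0,0],
    [75,-40,0,0],
    [120,-65,0,0],
    [160,-88,0,0],
    [188,-104,0,0],
    [197,-109,0,0],
    [197,-109,0,0],
    [197,-109,0,0],
  ],
)

```text
time_s: 90.5
eef_pos: [0.6245, 0.3001, 0.0846]
ee_rot: [0.0, 1.0, -0.0, -0.0]
wrist_force: [0.0, 0.2, -1.9]
opening: 0.516
finger_force: 31.0
```

>>> send_rows(
  increments=[
    [0,0,25,0],
    [0,0,50,0],
    [0,0,72,0],
    [0,0,88,0],
    [0,0,100,0],
    [0,0,107,0],
    [0,0,110,0],
    [0,0,110,0],
  ],
)

```text
time_s: 91.5
eef_pos: [0.6255, 0.3009, -0.025]
ee_rot: [-0.0, 1.0, -0.0, 0.0]
wrist_force: [-0.7, 0.4, -0.2]
opening: 0.514
finger_force: 31.0
```

```bash
python3 - <<'E'
from h import *
s=st(); see("wrist",["spool1","tray"],mc=.3);t,k=see("scene",["spool1","tray"],mc=.3);see("top",["spool1","tray"],mc=.3)
E
```

```text
91.5 [625.5 300.9 -25. ] [-0.  1. -0.  0.] F [-0.7  0.4 -0.2] op 0.514 ff 31.0 q [-0.33  0.71 -0.3   1.68  0.28  0.79 -2.33]
wrist spool1 0.65 [620 301  16] px 257 256
scene spool1 0.61 [725 -52   2] px 319 279
scene spool1 0.58 [627 298  16] px 365 153
scene tray 0.73 [596 298  -3] px 353 153
scene tray 0.46 [423  74   1] px 243 167
scene tray 0.41 [577   3  12] px 275 217
top spool1 0.6 [434 187  16] px 169 235
top tray 0.62 [592 304   0] px 138 168
```

>>> send_rows(
  increments=[
    [0,0,1,0],
    [0,0,2,0],
    [0,0,3,0],
    [0,0,3,0],
    [0,0,3,0],
    [0,0,3,0],
    [0,0,3,0],
    [0,0,3,0],
  ],
)

```text
time_s: 92.95
eef_pos: [0.6254, 0.3007, -0.0282]
ee_rot: [-0.0, 1.0, -0.0, 0.0]
wrist_force: [-0.0, 0.4, -1.4]
opening: 0.514
finger_force: 31.0
```

>>> send_rows(
  increments=[
    [0,0,0,0],
    [0,0,0,0],
    [0,0,0,0],
    [0,0,0,0],
    [0,0,-10,0],
    [0,0,-40,0],
    [0,0,-85,0],
    [0,0,-113,0],
  ],
  grip=-0.6,
)

```text
time_s: 93.95
eef_pos: [0.6261, 0.3012, 0.0878]
ee_rot: [-0.001, 1.0, -0.0, 0.001]
wrist_force: [0.6, -0.3, -0.5]
opening: 0.798
finger_force: 0.0
```

```bash
python3 - <<'E'
from h import *
s=st(); see("wrist",["spool1","tray"],mc=.3);t,k=see("scene",["spool1","tray"],mc=.3)
E
```

```text
93.95 [626.1 301.2  87.8] [-0.001  1.    -0.     0.001] F [ 0.6 -0.3 -0.5] op 0.798 ff 0.0 q [-0.3   0.58 -0.34  1.63  0.22  0.97 -2.29]
wrist spool1 0.83 [620 303  10] px 256 191
wrist tray 0.61 [593 301   0] px 258 211
scene spool1 0.78 [623 294  14] px 363 154
scene spool1 0.52 [429 191  19] px 275 138
scene tray 0.93 [593 299  -1] px 352 151
```

>>> send_rows(
  increments=[
    [-30,15,0,0],
    [-75,40,0,0],
    [-120,65,0,0],
    [-160,88,0,0],
    [-188,104,0,0],
    [-197,109,0,0],
    [-197,109,0,0],
    [-197,109,0,0],
  ],
)

```text
time_s: 95.25
eef_pos: [0.4292, 0.1924, 0.0847]
ee_rot: [-0.0, 1.0, -0.0, 0.0]
wrist_force: [0.9, 0.7, 1.0]
opening: 0.797
finger_force: 0.0
```

```bash
python3 - <<'E'
from h import *
s=st(); w,c=see("wrist",["spool1","post"],mc=.3);t,k=see("scene",["spool1","tray"],mc=.3)
E
```

```text
95.25 [429.2 192.4  84.7] [-0.  1. -0.  0.] F [0.9 0.7 1. ] op 0.797 ff 0.0 q [-0.2   0.26 -0.4   2.14  0.15  0.77 -2.27]
wrist spool1 0.83 [429 188  14] px 262 188
wrist post 0.86 [433 197  -1] px 253 179
scene spool1 0.84 [625 294   9] px 363 155
scene spool1 0.81 [427 188  18] px 274 138
scene spool1 0.49 [545 -34  -4] px 253 224
scene tray 0.89 [591 299  -2] px 351 151
```

>>> send_rows(
  increments=[
    [-1,2,25,0],
    [-1,2,50,0],
    [-1,2,72,0],
    [-1,2,88,0],
    [-1,2,99,0],
    [-1,2,105,0],
    [-1,2,108,0],
    [-1,2,108,0],
  ],
)

```text
time_s: 96.55
eef_pos: [0.4275, 0.1899, -0.023]
ee_rot: [-0.0, 1.0, -0.0, 0.0]
wrist_force: [0.2, -0.0, -0.2]
opening: 0.799
finger_force: 0.0
```

>>> send_rows(
  increments=[
    [0,0,0,0],
    [0,0,0,0],
    [0,0,0,0],
    [0,0,0,0],
    [0,0,0,0],
    [0,0,0,0],
    [0,0,0,0],
    [0,0,0,0],
  ],
  grip=1,
  grip_force=30,
)

```text
time_s: 97.55
eef_pos: [0.4277, 0.1902, -0.0226]
ee_rot: [-0.0, 1.0, -0.0, 0.0]
wrist_force: [-3.0, -0.4, 9.7]
opening: 0.528
finger_force: 29.1
```

>>> send_rows(
  increments=[
    [0,0,-10,0],
    [0,0,-25,0],
    [0,0,-42,0],
    [0,0,-60,0],
    [0,0,-78,0],
    [0,0,-95,0],
    [0,0,-108,0],
    [0,0,-108,0],
  ],
)

```text
time_s: 98.55
eef_pos: [0.4281, 0.1899, 0.086]
ee_rot: [-0.0, 1.0, -0.0, 0.001]
wrist_force: [0.5, 0.4, -0.6]
opening: 0.526
finger_force: 31.1
```

```bash
python3 - <<'E'
from h import *
s=st(); w,c=see("wrist",["spool1","post"],mc=.3);t,k=see("scene",["spool1","tray"],mc=.3)
E
```

```text
98.55 [428.1 189.9  86. ] [-0.     1.    -0.     0.001] F [ 0.5  0.4 -0.6] op 0.526 ff 31.1 q [-0.2   0.26 -0.41  2.14  0.15  0.76 -2.27]
wrist spool1 0.98 [428 190 125] px 258 246
wrist post 0.69 [430 197   2] px 251 182
scene spool1 0.81 [624 297  11] px 364 154
scene spool1 0.66 [432 188 129] px 279 103
scene tray 0.66 [579   4   9] px 276 217
scene tray 0.64 [662  66  -1] px 324 224
scene tray 0.62 [592 299  -3] px 351 152
scene tray 0.45 [532 -15  14] px 254 210
```

>>> send_rows(
  increments=[
    [25,-20,0,0],
    [60,-48,0,0],
    [95,-78,0,0],
    [122,-100,0,0],
    [132,-109,0,0],
    [132,-109,0,0],
    [132,-109,0,0],
    [132,-109,0,0],
  ],
)

```text
time_s: 99.85
eef_pos: [0.5589, 0.298, 0.0849]
ee_rot: [0.0, 1.0, -0.0, 0.0]
wrist_force: [-0.3, -0.5, -1.3]
opening: 0.525
finger_force: 31.1
```

>>> send_rows(
  increments=[
    [0,0,25,0],
    [0,0,50,0],
    [0,0,72,0],
    [0,0,88,0],
    [0,0,99,0],
    [0,0,105,0],
    [0,0,108,0],
    [0,0,109,0],
  ],
)

```text
time_s: 100.85
eef_pos: [0.5596, 0.2989, -0.024]
ee_rot: [-0.0, 1.0, -0.0, 0.0]
wrist_force: [-0.2, -0.1, 0.3]
opening: 0.525
finger_force: 31.1
```

>>> send_rows(
  increments=[
    [0,0,1,0],
    [0,0,1,0],
    [0,0,1,0],
    [0,0,1,0],
    [0,0,1,0],
    [0,0,1,0],
    [0,0,1,0],
    [0,0,1,0],
  ],
)

```text
time_s: 101.85
eef_pos: [0.5594, 0.2988, -0.0253]
ee_rot: [-0.0, 1.0, -0.0, -0.0]
wrist_force: [-1.2, -0.3, -0.3]
opening: 0.524
finger_force: 31.1
```

>>> send_rows(
  increments=[
    [0,0,0,0],
    [0,0,0,0],
    [0,0,0,0],
    [0,0,0,0],
    [0,0,-10,0],
    [0,0,-40,0],
    [0,0,-90,0],
    [0,0,-140,0],
  ],
  grip=-0.6,
)

```text
time_s: 102.85
eef_pos: [0.5592, 0.2987, 0.1168]
ee_rot: [-0.0, 1.0, -0.0, -0.0]
wrist_force: [0.1, -0.6, -0.7]
opening: 0.8
finger_force: 0.0
```

>>> send_rows(
  increments=[
    [-20,30,-40,0],
    [-40,60,-60,0],
    [-40,90,-60,0],
    [-40,90,-60,0],
    [-40,90,-60,0],
    [-40,90,-60,0],
    [-40,90,-60,0],
    [-40,90,-60,0],
  ],
)

```text
time_s: 103.85
eef_pos: [0.5192, 0.2091, 0.1746]
ee_rot: [-0.0, 1.0, 0.0, -0.0]
wrist_force: [0.1, -0.1, 0.3]
opening: 0.797
finger_force: 0.0
```

```bash
python3 - <<'E'
from h import *
s=st(); see("wrist",["spool1"],mc=.3);t,k=see("scene",["spool1","tray","cutters","pinkblock","sponge"],mc=.4); beads()
a,c=see("top",["pink1"],mc=.4);blobs(a,c,*PINK,.01,5)
print("red");blobs(t,k,(0,120,80),(8,255,255),.14,200,600)
cv2.imwrite("pics/fin.png",cv2.resize(t,(800,600)))
E
```

```text
103.85 [519.2 209.1 174.6] [-0.  1.  0. -0.] F [ 0.1 -0.1  0.3] op 0.797 ff 0.0 q [-0.17  0.29 -0.4   1.87  0.13  1.01 -2.19]
wrist spool1 0.86 [560 293  11] px 191 133
scene spool1 0.67 [562 296  17] px 342 141
scene spool1 0.55 [622 298  13] px 363 153
scene tray 0.75 [594 301  -3] px 352 152
scene cutters 0.94 [663  65  -4] px 324 225
scene cutters 0.67 [426  72   0] px 243 168
scene pinkblock 0.79 [425  71   0] px 242 168
scene sponge 0.83 [725 -51  -1] px 319 280
wrist pink 253 [589. -41.] ang -15 r 43
wrist pink 280 [566. -67.] ang -63 r 42
wrist purple 71 [585. -24.] ang 8 r 39
wrist purple 7 [575. -10.] ang 33 r 34
wrist purple 254 [566. -39.] ang -26 r 22
wrist purple 210 [531. -12.] ang 130 r 23
wrist purple 169 [508. -16.] ang 161 r 41
scene pink 66 [561.  11.] ang 70 r 42
scene purple 66 [506. -14.] ang 159 r 43
scene purple 58 [530. -13.] ang 134 r 23
scene purple 78 [577.  -4.] ang 39 r 40
scene purple 59 [564. -38.] ang -25 r 19
top pink1 0.54 [592 -37  12] px 269 187
top pink1 0.54 [567 -63  11] px 278 198
top pink1 0.49 [594 303  -1] px 139 168
px [330.4  93.9] area 226 [ 872.  -159.4   10. ]
px [313.   92.9] area 36 [ 867.6 -113.1   10. ]
px [323.5 103.1] area 61 [ 842.6 -144.3   10. ]
px [282.1 138.3] area 581 [727.6 -49.7  10. ]
px [270.4 188.3] area 46 [590.7 -39.1  10. ]
px [248.5 195.3] area 48 [564.5  12.5  10. ]
px [280.4 199.2] area 45 [567.  -67.8  10. ]
px [213.4 246.8] area 452 [424.8  76.2  10. ]
red
px [215.3 263.8] area 354 [ 610.  -204.8  140. ]
```

View pics/fin.png

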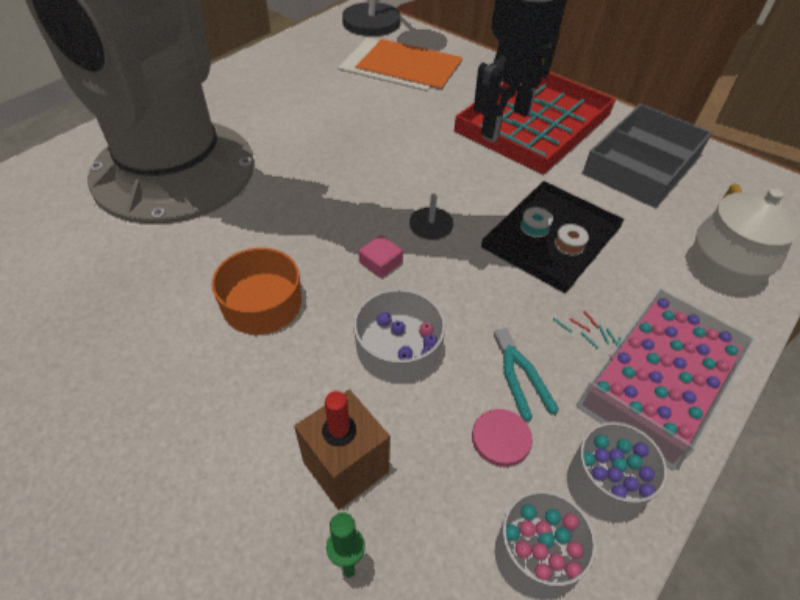

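The final picture shows both spools flat in the tray at (536,222) and (571,239), the rod upright in its stand at (337,415), and no pink bead left on the bench. The cutters, block and sponge are where they were. Handing in.

```bash
python3 -c "
from workcell import bot
print(bot.hand_in())"
```

```text
the job is handed in; nothing more can be done
None
```

I handed the job in at about 104 s: the three loose pink beads are in the white tub, they were then stirred anticlockwise for about ten commanded turns (early ones partly spoiled by the rod tilting, the last three kept wide), the rod is home in its stand and both spools lie flat in the tray; the hand-in gave no verdict.

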